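# Find the fudge that has not set

## Robot

A 6-joint arm with a two-finger parallel gripper is mounted at the origin on the work surface. World frame = base frame: x ahead of the robot, y to its left, z up, the work surface at z = 0. Lengths are in m, angles in degrees, forces in N, time in s.
With the tool pointing down it reaches from about 0.325 to 0.875 m from the base axis. Payload 4.4 kg.
Tool frame: the origin (TCP) lies midway between the tips of the shut fingers; the grasp point (between the pads) lies 19 mm behind it (manip.grip_point_offset is the distance from the TCP to the grasp point, in m); z points along the fingers, y is the direction in which the jaws open and shut (so a half turn about z gives the same grasp; the last joint's range is limited). The gripper opens to 85 mm and grips with 20 to 120 N. Pads are 22 mm wide; open, the fingers measure 114 mm over their backs; the gripper's body (76 mm by 85 mm) begins 54 mm behind the grasp point. The pads swing forward as they close: fully open they stand 13 mm farther back than shut.
Start: joints at [57.725, 11.837, 88.321, -0, 79.842, -8.623], TCP at [0.231, 0.527, 0.231] pointing down, gripper open.
Joint ranges: [-156.59, 156.59], [-49.26, 127.26], [12.9, 141.05], [-63.56, 243.56], [4.71, 150.69], [-161.64, 161.64]. Speed limits (degrees/s): [159.86, 159.86, 180, 180, 180, 180].

## Interface

Orientations are given as a 3x3 rotation matrix whose columns are the frame's x, y, z axes.
In Python, from plant import manip, viewer, find_in, pinpoint gives the robot as it stands.
- The arm moves only by the shell command python3 -m handwheel 'ROWS' [OPENING] [FORCE]. ROWS is JSON, a list of rows, each an object of numbers: "x", "y", "z": the shift along the tool's x, y, z in cm; "turn": the turn about the tool's z in degrees. In form: [{"x": .., "y": .., "z": .., "turn": ..}, ...]. A call has 1 to 12 rows; each row shifts and turns the pose as measured when the row begins, along the tool's axes as they then stand; what a row does not reach is not made up. A row lasts 1/12 s, in which the tool goes at most 41.7 mm and 7.16 degrees, less where a joint would pass 70% of its speed; a pose out of reach is approached as far as the arm can. A call with a gripper value outside its range is refused whole. OPENING is the finger opening in cm, from 0 to 8.54, set as the call begins (- or left out, the last holds). The fingers move at their own pace and stop on an object; FORCE is the grip in N (left out, the last holds). Time passes only in rows, so rows that do not move let the fingers close. It gives the time, the measured TCP pose, the force and the opening at its end, in the units of the state.
- manip.get_obs(): the state, without advancing time (a new reading comes with each control period).
- viewer.snapshot(name): name is "side" or "top"; returns a dict with "pixels" (480x640x3 uint8, red, green, blue), "intrinsics" (3x3 intrinsics, pixels), "rvec" (rotation vector, rad) and "tvec" (3), from world to camera coordinates, as OpenCV has them. Camera axes: x right, y down, z forward; pixel columns grow to the right and rows downward; lengths in m; the calibration is good to about 2 mm. A picture is of the moment at which its call begins. There is no depth.
- manip.sign_off(): hands the job in, once; it reports no verdict.
Trained networks look in the newest picture that a camera, given by its name, has taken for a name from the list of things; names that differ only in an ending like _2 or _b are one class to them, and where a whole thing is asked for, a point or a joint stands for the part that bears it (a point fixed in the world has none). Each returns a list of dicts, best first, with "score" (0 to 1); they miss things now and then, are a little off and sometimes report something else, mostly with a low value. They report only what shows in the picture. A call takes as long as a camera call. They do not tell look-alikes from the thing itself.
- find_in(thing, camera): "pixel" ([row, column] in pixels, amid what is visible of it).
- pinpoint(thing, camera): "pixel" ([row, column] in pixels: a listed point, or the origin of a listed thing).
The state is a dict: "time": time; "joints": joint angles; "qd": joint speeds; "joint_torque": joint torques, N m; "eef_pos": TCP position; "orientation": TCP orientation; "force": force on the tool from outside, world axes, zero at the start; "torque": the same for the moment, N m; "gripper_width": opening from 0.0 (shut) to 1.0 (fully open).
Only numpy, scipy, OpenCV 4.12 (cv2) and the standard library are available. Lean on these libraries where they do the work, as an engineer would, in place of code of your own. Each camera call takes 0.05 s, during which the arm holds its last target. There are 200 camera calls.

## Task

One of these three tins of fudge has not set. Take the dial tester from its stand and press it upright on the middle of the fudge, gently, just until its foot rests flat, in one tin after another until you come to the one where the pin sinks deep. Stand the tester back in its stand, set that soft tin down level on the marble cooling slab, and leave the firm tins and the other things where they are.

Things in the scene. Friction and masses are not known exactly. Their poses are not given: they have to be found in the camera images.
- tin_a: One of three like-looking loose straight-sided steel tins of chocolate fudge, 100 mm long (its x) by 60 mm wide (its y) by 42 mm high, walls 2.5 mm, 0.17 to 0.32 kg, open side up. Origin at the centre of its underside. The fudge's flat top lies anywhere from 4 to 14 mm below the rim. Any one of the three is the soft one. The fudge is spoilt if the tester is driven in with over 18 N in all.
- tin_a_mid (a point): Centre of tin_a, 21 mm above its underside, axes as the tin's: the place to grip it, across its 60 mm width.
- hole_a (a joint): Depth, in m, of the hole that the pin has left in the fudge of tin_a, below its untouched top: 0 at the start. The hole stays.
- tin_b: One of three like-looking loose straight-sided steel tins of chocolate fudge, 100 mm long (its x) by 60 mm wide (its y) by 42 mm high, walls 2.5 mm, 0.17 to 0.32 kg, open side up. Origin at the centre of its underside. The fudge's flat top lies anywhere from 4 to 14 mm below the rim. Any one of the three is the soft one. The fudge is spoilt if the tester is driven in with over 18 N in all.
- tin_b_mid (a point): Centre of tin_b, 21 mm above its underside, axes as the tin's: the place to grip it, across its 60 mm width.
- hole_b (a joint): Depth, in m, of the hole that the pin has left in the fudge of tin_b, below its untouched top: 0 at the start. The hole stays.
- tin_c: One of three like-looking loose straight-sided steel tins of chocolate fudge, 100 mm long (its x) by 60 mm wide (its y) by 42 mm high, walls 2.5 mm, 0.17 to 0.32 kg, open side up. Origin at the centre of its underside. The fudge's flat top lies anywhere from 4 to 14 mm below the rim. Any one of the three is the soft one. The fudge is spoilt if the tester is driven in with over 18 N in all.
- tin_c_mid (a point): Centre of tin_c, 21 mm above its underside, axes as the tin's: the place to grip it, across its 60 mm width.
- hole_c (a joint): Depth, in m, of the hole that the pin has left in the fudge of tin_c, below its untouched top: 0 at the start. The hole stays.
- tester: Loose dial tester, 0.18 kg, 124 mm tall, upright in its stand. Origin at the middle of the foot's underside. From below: flat round foot 30 mm across, 5 mm thick; stem; round dial case 54 mm across (its y, z), 24 mm thick (its x, white face to +x), 11 to 65 mm above the underside; black flat-sided grip 22 (its x) by 24 mm (its y), 63 to 120 mm. Below the foot a sprung pin, 6 mm across, sticks out 10 mm.
- tester_grip (a point): Middle of the tester's black grip, 96 mm above the foot's underside, on the tester's axis, axes as the tester's; grip it across its 24 mm width (its y).
- tester_foot (a point): Middle of the underside of the tester's foot. The foot does not sink in: once it is down, the fudge's skin pushes back with another 3 to 5 N for each mm, on top of the pin's force.
- pin (a joint): How far the pin is pushed back, in m: 0 free, 0.010 flush with the foot, against 0.6 N per mm. With the foot flat on the fudge the pin has sunk 0.010 minus this: 1.5 to 4 mm in set fudge (value 0.006 to 0.0085, pin force 4 to 5.5 N), 7 to 9 mm in the soft one (value 0.001 to 0.003, 1 to 1.5 N). The dial's needle shows it too: clockwise from lower left, 27 degrees per mm.
- stand: Fixed turned-metal stand, round, base 84 mm across, cup 50 mm across and 32 mm high; origin at the centre of its underside. The cup's bore is 37 mm across and 12 mm deep down to the ledge that carries the tester's foot; a narrower bore below leaves the pin free.
- stand_seat (a point): Centre of the ledge in the stand on which the foot's underside rests, 20 mm above the counter and 12 mm below the cup's rim.
- slab: Fixed empty white marble cooling slab, 180 mm (its x) by 150 mm (its y) by 20 mm thick; origin at the centre of its underside, its flat top 20 mm above the counter.
- palette: Steel palette knife with a wooden handle lying on the counter beyond the tins, 270 mm long; a bystander.
- jar: Closed amber glass jar, 64 mm across, 85 mm high; a bystander.
- dish: White china bowl, 90 mm across, 45 mm high; a bystander.
Mind the look-alikes: they are no part of the job. Leave any blue or turquoise look-alike of the tester alone.

How it is judged (in metres and radians):
On the way:
1. the tester has been pressed upright, foot down, on the middle of the fudge in the soft tin, its pin sunk deep (((value of joint hole_a above 0.007 m and value of joint pin below 0.004 m and contact force between tester and tin_a above 2 N and horizontal distance between tester_foot and tin_a_mid below 0.014 m and angle between tester's own z axis and vertical below 0.12 rad) or (value of joint hole_b above 0.007 m and value of joint pin below 0.004 m and contact force between tester and tin_b above 2 N and horizontal distance between tester_foot and tin_b_mid below 0.014 m and angle between tester's own z axis and vertical below 0.12 rad) or (value of joint hole_c above 0.007 m and value of joint pin below 0.004 m and contact force between tester and tin_c above 2 N and horizontal distance between tester_foot and tin_c_mid below 0.014 m and angle between tester's own z axis and vertical below 0.12 rad))), for 0.2 s.
At the end, for the whole second after the job is handed in: The soft tin (pin hole over 6.5 mm) level and at rest on the slab, its centre within 75 mm (slab x) and 60 mm (slab y) of the slab's centre; tester upright in its stand, foot on the ledge (3.5 mm in height, 6 mm sideways); firm tins level, within 25 mm of their start (((value of joint hole_a above 0.0065 m and x of tin_a_mid in the frame of slab between -0.075 and 0.075 m and y of tin_a_mid in the frame of slab between -0.06 and 0.06 m and z of tin_a_mid in the frame of slab between 0.038 and 0.044 m and distance of each of tin_b_mid, tin_c_mid from where it was at the start of the episode below 0.025 m and value of joint each of hole_b, hole_c below 0.0065 m) or (value of joint hole_b above 0.0065 m and x of tin_b_mid in the frame of slab between -0.075 and 0.075 m and y of tin_b_mid in the frame of slab between -0.06 and 0.06 m and z of tin_b_mid in the frame of slab between 0.038 and 0.044 m and distance of each of tin_a_mid, tin_c_mid from where it was at the start of the episode below 0.025 m and value of joint each of hole_a, hole_c below 0.0065 m) or (value of joint hole_c above 0.0065 m and x of tin_c_mid in the frame of slab between -0.075 and 0.075 m and y of tin_c_mid in the frame of slab between -0.06 and 0.06 m and z of tin_c_mid in the frame of slab between 0.038 and 0.044 m and distance of each of tin_a_mid, tin_b_mid from where it was at the start of the episode below 0.025 m and value of joint each of hole_a, hole_b below 0.0065 m)) and horizontal distance between tester_foot and stand_seat below 0.006 m and z of tester_foot in the frame of stand below 0.0235 m and angle between tester's own z axis and vertical below 0.1 rad and linear speed of each of tester, tin_a, tin_b, tin_c below 0.02 m/s and angle between each of tin_a, tin_b, tin_c's own z axis and vertical below 0.08 rad); the robot touches nothing.
It fails at once if the tester is driven into a tin with more than 18 N (contact force between tester and tin_a above 18 N or contact force between tester and tin_b above 18 N or contact force between tester and tin_c above 18 N).
It fails at once if a tin is tipped by more than 25 degrees (angle between any of tin_a, tin_b, tin_c's own z axis and vertical above 0.436 rad).
It fails at once if the palette knife is shifted by more than 25 mm (distance of palette from where it was at the start of the episode above 0.025 m).
It fails at once if the jar is shifted by more than 25 mm (distance of jar from where it was at the start of the episode above 0.025 m).
It fails at once if the dish is shifted by more than 25 mm (distance of dish from where it was at the start of the episode above 0.025 m).
It also fails if it takes over 72 s, if anything falls off the work surface, if the arm or the gripper's body presses on something with over 40 N, if the wrist force passes 120 N, or if a joint passes its speed limit or range.

## Working session

There is one attempt and no reset: what is moved stays moved. The work goes in short steps, Python scripts to look and compute and a shell command to move; the robot and the scene stay as the last step left them, time stands still between calls to the robot, and variables do not carry over. Pictures are saved under pics/ and viewed, on a budget of 13 in all, crops included, one or two more only if the job needs it, and the job is handed in when it is done.

```bash
mkdir -p pics; ls
cat > h.py <<'E'
import numpy as np,cv2
from plant import manip,viewer,find_in,pinpoint
def snap(c):
    s=viewer.snapshot(c); s['name']=c; return s
def ray(s,px):
    R=cv2.Rodrigues(np.array(s['rvec'],float))[0];t=np.array(s['tvec'],float).ravel()
    C=-R.T@t; d=R.T@np.linalg.inv(np.array(s['intrinsics']))@np.array([px[1],px[0],1.]); return C,d
def onz(s,px,z):
    C,d=ray(s,px); return C+d*(z-C[2])/d[2]
def tri(s1,p1,s2,p2):
    A=np.zeros((3,3));b=np.zeros(3);o=[]
    for s,p in((s1,p1),(s2,p2)):
        C,d=ray(s,p);d/=np.linalg.norm(d);P=np.eye(3)-np.outer(d,d);A+=P;b+=P@C;o.append((P,C))
    X=np.linalg.solve(A,b); return X,max(np.linalg.norm(P@(X-C)) for P,C in o)
def proj(s,X):
    p=cv2.projectPoints(np.array([X],float),np.array(s['rvec'],float),np.array(s['tvec'],float),np.array(s['intrinsics'],float),None)[0].ravel(); return p[::-1]
def save(s,n,crop=None,k=1):
    im=s['pixels'][:,:,::-1]
    if crop: r0,r1,c0,c1=crop; im=im[r0:r1,c0:c1]
    cv2.imwrite('pics/'+n,cv2.resize(im,None,fx=k,fy=k,interpolation=cv2.INTER_CUBIC))
E
python3 - <<'E'
from h import *
np.set_printoptions(precision=3,suppress=True)
S={}
for c in('top','side'):
    s=S[c]=snap(c); save(s,c+'0.png')
    print(c,'cam',ray(s,[0,0])[0])
    for n in('tin_a_mid','tester_grip','tester','stand_seat','stand','slab','palette','jar','dish'):
        print(n,[(np.round(r['pixel']).astype(int).tolist(),round(r['score'],2)) for r in pinpoint(n,c)])
o=manip.get_obs();print(o['time'],o['eef_pos'],o['orientation'],o['force'],manip.grip_point_offset)
E
```

```text
pics
top cam [ 0.318 -0.083  1.347]
tin_a_mid [([241, 331], 0.81), ([282, 427], 0.44)]
tester_grip [([323, 340], 0.85), ([280, 433], 0.84), ([172, 491], 0.63), ([381, 434], 0.57)]
tester [([353, 396], 0.93), ([286, 422], 0.88), ([322, 384], 0.86), ([215, 505], 0.72)]
stand_seat [([289, 422], 0.68)]
stand [([283, 425], 0.64), ([247, 206], 0.53)]
slab [([253, 121], 0.87)]
palette [([166, 278], 0.76)]
jar [([173, 402], 0.8), ([170, 156], 0.64)]
dish [([170, 157], 0.56), ([289, 426], 0.19)]
side cam [ 0.507 -0.992  0.707]
tin_a_mid [([274, 333], 0.93)]
tester_grip [([287, 248], 0.88), ([306, 286], 0.75), ([426, 451], 0.71), ([365, 166], 0.55), ([282, 329], 0.36)]
tester [([439, 392], 0.83), ([324, 209], 0.79), ([315, 250], 0.73), ([353, 284], 0.67)]
stand_seat [([350, 288], 0.63), ([335, 434], 0.63)]
stand [([358, 288], 0.66)]
slab [([176, 316], 0.61)]
palette [([248, 406], 0.92)]
jar [([336, 431], 0.64), ([281, 328], 0.53)]
dish [([188, 386], 0.78)]
1.0 [0.231 0.527 0.231] [[-0.916  0.401  0.   ]
 [ 0.401  0.916  0.   ]
 [-0.     0.    -1.   ]] [-0.106  0.619  0.467] 0.0187
```

View pics/top0.png

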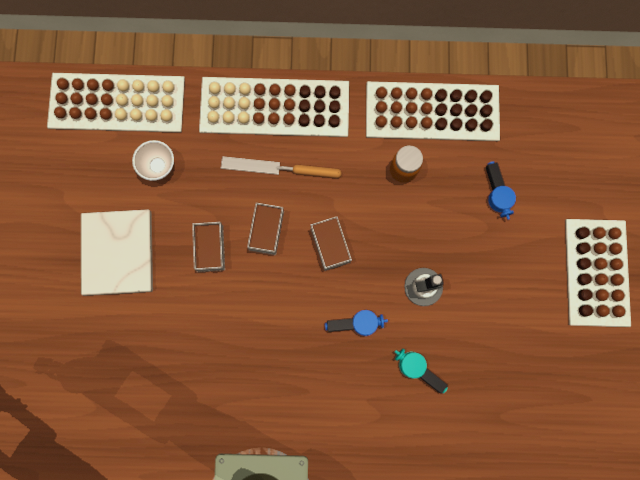

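View pics/side0.png

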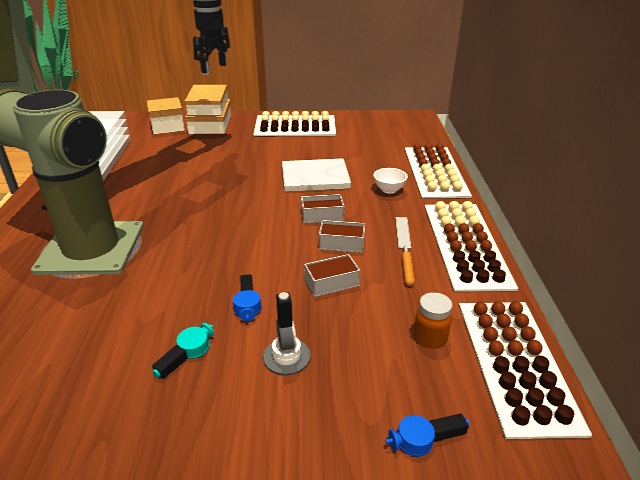

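Top view: the tester stands in its stand at (432,283). Its look-alikes are blue at (365,323) and (503,200), and turquoise at (413,366), all lying flat. The tins are at (208,247), (265,229) and (331,243), and the slab is at (117,252). In the side view the tester is at (286,320). I choose the upright one with the white dial in the stand and will check it in a close crop.

Run:
```python
from h import *
np.set_printoptions(precision=4,suppress=True)
t=snap('top');s=snap('side')
a=cv2.resize(t['pixels'][190:310,180:460,::-1],None,fx=2.85,fy=2.85,interpolation=cv2.INTER_CUBIC)
b=cv2.resize(s['pixels'][275:380,215:345,::-1],None,fx=2.4,fy=2.4,interpolation=cv2.INTER_CUBIC)
im=np.zeros((600,800,3),np.uint8); im[:342,:798]=a[:342,:798]; im[345:345+252,:312]=b
for k,(c,r) in enumerate(((208,247),(265,229),(331,243))):
    # rim: bright gray low saturation
    p=t['pixels'][r-36:r+36,c-32:c+32]; h=cv2.cvtColor(p,cv2.COLOR_RGB2HSV)
    m=((h[:,:,1]<95)&(h[:,:,2]>70)).astype(np.uint8)
    pts=np.argwhere(m)[:,::-1].astype(np.float32)+[c-32,r-36]
    W=np.array([onz(t,(q[1],q[0]),.042)[:2] for q in pts],np.float32)
    print(k,len(pts),cv2.minAreaRect(W))
    im[350:350+216,320+160*k:320+160*k+192 if k==2 else 320+160*k+150]=cv2.resize(m*255,(192,216))[:,:,None][:,:(192 if k==2 else 150)][:, :800-(320+160*k)]
cv2.imwrite('pics/crop1.png',im)
for n,z in(('tester_grip',.116),('tester',.02),('stand_seat',.02)):
    A=min(pinpoint(n,'top'),key=lambda r:np.hypot(*(np.array(r['pixel'])-[285,428])))['pixel']
    B=min(pinpoint(n,'side'),key=lambda r:np.hypot(*(np.array(r['pixel'])-[330,286])))['pixel']
    print(n,A,B,tri(t,A,s,B),onz(t,A,z),onz(s,B,z))
print('slab',onz(t,(252,117),.02))
```

```text
0 426 ((0.5286200642585754, 0.12775921821594238), (0.10530487447977066, 0.06554081290960312), 5.273876667022705)
1 354 ((0.5716129541397095, 0.007218442857265472), (0.06329500675201416, 0.10553667694330215), 81.73707580566406)
2 320 ((0.5429711937904358, -0.13333170115947723), (0.10479607433080673, 0.06197405233979225), 19.19265365600586)
tester_grip [280.0, 432.2] [305.4, 286.2] (array([ 0.4615, -0.335 ,  0.1175]), np.float64(0.0014515822505707142)) [ 0.4603 -0.3355  0.116 ] [ 0.4629 -0.333   0.116 ]
tester [288.3, 421.4] [318.7, 248.5] (array([ 0.4219, -0.3246,  0.0857]), np.float64(0.024712429212398704)) [ 0.4528 -0.3319  0.02  ] [ 0.3866 -0.2617  0.02  ]
stand_seat [287.2, 424.9] [347.8, 285.6] (array([ 0.457 , -0.3388,  0.022 ]), np.float64(0.0017874186091930175)) [ 0.4554 -0.3394  0.02  ] [ 0.4586 -0.3365  0.02  ]
slab [0.5143 0.3269 0.02  ]
```

View pics/crop1.png

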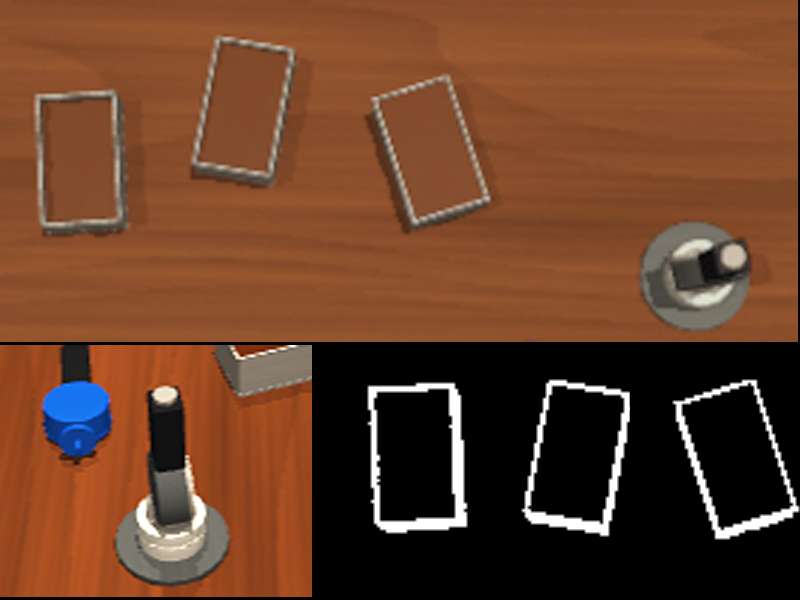

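The crop confirms it: the thing in the stand has a grey case and a black grip, neither blue nor turquoise. The tins measure about 100 × 60 mm. Next I check the tester's yaw with one model overlay while planning the reach.

```bash
cat >> h.py <<'E'
def need(x,y,z,ang):
    """tool-axis shift in cm to a TCP target, after/before turning to jaw angle ang (deg of tool y)"""
    o=manip.get_obs();R=np.array(o['orientation']);d=R.T@(np.array([x,y,z])-o['eef_pos'])*100
    a=np.degrees(np.arctan2(R[1,1],R[0,1])); t=-((ang-a+180)%360-180)
    c,s_=np.cos(np.radians(ang)),np.sin(np.radians(ang))
    R2=np.array([[s_,c,0],[-c,s_,0],[0,0,-1]]); R2[:,0]=np.cross(R2[:,1],R2[:,2])
    print('t',o['time'],'now',np.round(o['eef_pos'],4),'ang',round(a,1),'shift now-axes',np.round(d,2),'turn',round(t,1),'shift after turn',np.round(R2.T@R@d,2),'F',np.round(o['force'],2),'w',round(o['gripper_width'],3))
E
python3 - <<'E'
from h import *
t=snap('top');s=snap('side')
rows=[]
for cam,(r,c),k in((t,(282,430),1),(s,(325,286),1)):
    row=[]
    for yaw in (0,12,24):
        h,w=(33,33) if cam is t else (66,66); K=264//h
        r0,c0=r-h//2,c-w//2
        im=cv2.resize(cam['pixels'][r0:r0+h,c0:c0+w,::-1],(264,264),interpolation=cv2.INTER_CUBIC).copy()
        a=np.radians(yaw);ex=np.array([np.cos(a),np.sin(a),0]);ey=np.array([-np.sin(a),np.cos(a),0])
        B=np.array([.459,-.336,.02])
        def P(x,y,z):
            q=proj(cam,B+ex*x+ey*y+[0,0,z]);return [(q[1]-c0+.5)*K,(q[0]-r0+.5)*K]
        L=[]
        for x in(-.012,.012): L.append([P(x,.027*np.cos(u),.038+.027*np.sin(u)) for u in np.linspace(0,6.28,40)])
        for z in(.063,.12): L.append([P(i*.011,j*.012,z) for i,j in((1,1),(1,-1),(-1,-1),(-1,1),(1,1))])
        for l in L: cv2.polylines(im,[np.int32(l)],False,(0,255,0),1)
        row.append(im)
    rows.append(np.hstack(row))
cv2.imwrite('pics/yaw.png',np.vstack(rows))
need(.459,-.336,.24,102)
E
```

```text
t 1.5 now [0.2307 0.5267 0.2312] ang 66.3 shift now-axes [-55.52 -69.86  -0.87] turn -35.7 shift after turn [ -4.4  -89.13  -0.88] F [-0.   -0.98  0.36] w 0.998
```

View pics/yaw.png

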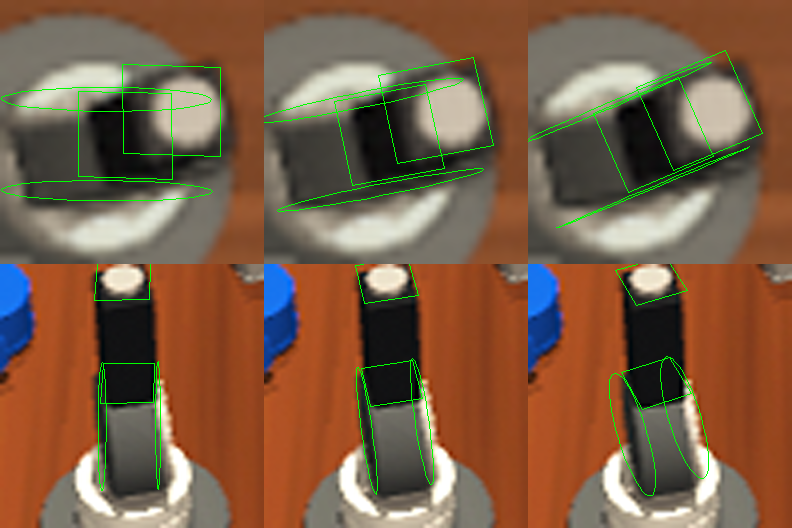

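The overlay shows a yaw of about 10°, and the position estimate is good to a few mm. I use about (0.458, −0.338) with a jaw angle of 100°.

```bash
python3 -m handwheel '[{"turn":-6.8},{"turn":-6.8},{"turn":-6.8},{"turn":-6.8},{"turn":-6.8},{"y":-3},{"y":-4},{"y":-4},{"y":-4},{"y":-4},{"y":-4},{"y":-4}]' 8.54 40; python3 -c "
from h import *
need(.458,-.338,.24,100)"
```

```text
t 1.5 now [0.2307 0.5267 0.2312] ang 66.3 shift now-axes [-55.51 -70.09  -0.87] turn -33.7 shift after turn [ -7.37 -89.1   -0.88] F [-0.   -0.98  0.36] w 0.998invalid input
```

```bash
python3 -m handwheel '[{"x":0,"y":0,"z":0,"turn":-6.8},{"x":0,"y":0,"z":0,"turn":-6.8},{"x":0,"y":0,"z":0,"turn":-6.8},{"x":0,"y":0,"z":0,"turn":-6.8},{"x":0,"y":0,"z":0,"turn":-6.8},{"x":0,"y":-4,"z":0,"turn":0},{"x":0,"y":-4,"z":0,"turn":0},{"x":0,"y":-4,"z":0,"turn":0},{"x":0,"y":-4,"z":0,"turn":0},{"x":0,"y":-4,"z":0,"turn":0},{"x":0,"y":-4,"z":0,"turn":0}]' 8.5 40; python3 -c "
from h import *
need(.458,-.338,.24,100)"
```

```text
time: 2.42
eef_pos: [0.2815, 0.2909, 0.229]
orientation: [[-0.975, -0.223, 0.001], [-0.223, 0.975, 0.002], [-0.001, 0.002, -1.0]]
force: [0.0, -0.0, 0.0]
gripper_width: 0.993
t 2.4167 now [0.2815 0.2909 0.229 ] ang 102.9 shift now-axes [ -3.2  -65.23  -1.25] turn 2.9 shift after turn [ -6.46 -64.99  -1.1 ] F [ 0.01 -0.01  0.05] w 0.993
```

```bash
python3 -m handwheel '[{"x":0,"y":-4,"z":0,"turn":2.5},{"x":-0.5,"y":-4,"z":0,"turn":0},{"x":-0.5,"y":-4,"z":0,"turn":0},{"x":-0.5,"y":-4,"z":0,"turn":0},{"x":-0.5,"y":-4,"z":0,"turn":0},{"x":-0.5,"y":-4,"z":0,"turn":0},{"x":-0.5,"y":-4,"z":0,"turn":0},{"x":-0.5,"y":-4,"z":0,"turn":0},{"x":-0.5,"y":-4,"z":0,"turn":0},{"x":-0.5,"y":-4,"z":0,"turn":0},{"x":-0.5,"y":-4,"z":0,"turn":0},{"x":-0.5,"y":-4,"z":0,"turn":0}]'; python3 -c "
from h import *
need(.458,-.338,.24,100)"
```

```text
time: 3.42
eef_pos: [0.4235, -0.1891, 0.2334]
orientation: [[-0.984, -0.179, 0.019], [-0.179, 0.984, 0.001], [-0.019, -0.002, -1.0]]
force: [1.1, -0.1, 0.7]
gripper_width: 1.0
t 3.4167 now [ 0.4235 -0.1891  0.2334] ang 100.3 shift now-axes [ -0.74 -15.27  -0.62] turn 0.3 shift after turn [ -0.81 -15.26  -0.66] F [ 1.06 -0.12  0.68] w 1.0
```

```bash
python3 -m handwheel '[{"x":-0.2,"y":-4,"z":0,"turn":0},{"x":-0.2,"y":-4,"z":0,"turn":0},{"x":-0.2,"y":-4,"z":0,"turn":0},{"x":-0.2,"y":-3,"z":0,"turn":0},{"x":0,"y":0,"z":2,"turn":0},{"x":0,"y":0,"z":2,"turn":0},{"x":0,"y":0,"z":2,"turn":0},{"x":0,"y":0,"z":0,"turn":0}]'
python3 - <<'E'
from h import *
need(.458,-.338,.097,100)
t=snap('top');s=snap('side')
a=cv2.resize(t['pixels'][240:330,370:490,::-1],None,fx=3.3,fy=3.3,interpolation=cv2.INTER_CUBIC)
b=cv2.resize(s['pixels'][220:385,220:350,::-1],None,fx=3,fy=3,interpolation=cv2.INTER_CUBIC)
im=np.zeros((500,800,3),np.uint8);im[:a.shape[0],:a.shape[1]]=a;im[:b.shape[0],405:405+b.shape[1]]=b;cv2.imwrite('pics/near.png',im)
for n in('tester_grip',):
  A=pinpoint(n,'top');B=pinpoint(n,'side')
  A=[r['pixel'] for r in A if abs(r['pixel'][1]-430)<15 and abs(r['pixel'][0]-282)<15];B=[r['pixel'] for r in B if abs(r['pixel'][1]-286)<15 and abs(r['pixel'][0]-306)<20]
  print(A,B)
  if A and B: print(tri(t,A[0],s,B[0]))
E
```

```text
time: 4.08
eef_pos: [0.4615, -0.3555, 0.1741]
orientation: [[-0.986, -0.166, 0.026], [-0.166, 0.986, -0.009], [-0.025, -0.013, -1.0]]
force: [-1.2, 0.5, -0.7]
gripper_width: 0.995
t 4.0833 now [ 0.4615 -0.3555  0.1741] ang 99.6 shift now-axes [0.24 1.88 7.68] turn -0.4 shift after turn [0.04 1.78 7.71] F [-1.22  0.5  -0.71] w 0.995
[[280.2, 437.6]] [[304.9, 282.9]]
(array([ 0.45856568, -0.34396246,  0.12707582]), np.float64(0.00030941275886983726))
```

View pics/near.png

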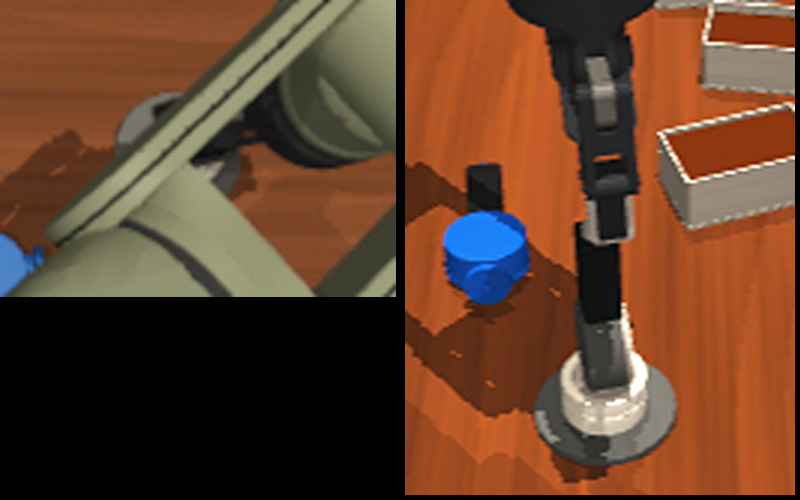

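The top view is blocked by the arm. In the side view the open finger hangs just above the grip, roughly aligned (finger tip at crop (608,235), grip axis near column 599). I compare numerically where the finger should appear.

Run:
```python
from h import *
s=snap('side');o=manip.get_obs();R=np.array(o['orientation']);p=np.array(o['eef_pos'])
print(np.round(R,3))
for dz in(-.013,0): print('finger tip px',proj(s,p+R@[0,-.05,dz]))
for x in(.454,.458,.462): print(x,'grip mid',proj(s,[x,-.338,.116]),'top',proj(s,[x,-.338,.14]),'dial',proj(s,[x,-.338,.05]))
# measure black-grip columns in side picture
g=s['pixels'].astype(int).sum(2)
for r in (300,304,308,312,316,320): 
    c=np.where(g[r,270:300]<110)[0]+270; print(r,c.min(),c.max(),c.mean())
need(.458,-.338,.097,100)
```

```text
[[-0.985 -0.167  0.035]
 [-0.168  0.986 -0.017]
 [-0.031 -0.022 -0.999]]
finger tip px [298.75833023 289.1489948 ]
finger tip px [305.53452177 289.73041144]
0.454 grip mid [307.50796346 280.72006436] top [296.45480311 280.11818351] dial [336.20444934 282.28268217]
0.458 grip mid [307.47993448 283.14690875] top [296.42739595 282.58341364] dial [336.1749605  284.60987642]
0.462 grip mid [307.45191081 285.57329301] top [296.39999406 285.04816899] dial [336.14547702 286.93664752]
300 277 290 283.5
304 277 290 283.5
308 278 290 284.0
312 277 291 284.0
316 278 291 284.5
320 278 291 284.5
t 4.3333 now [ 0.4646 -0.3575  0.1808] ang 99.6 shift now-axes [0.59 2.23 8.31] turn -0.4 shift after turn [0.31 2.04 8.38] F [0.63 0.14 0.46] w 0.996
```

```bash
python3 -c "
from h import *
o=manip.get_obs();print(np.round(o['qd'],2),np.round(o['joints'],2))"; python3 -m handwheel '[{"x":0,"y":0,"z":0,"turn":0},{"x":0,"y":0,"z":0,"turn":0},{"x":0,"y":0,"z":0,"turn":0}]';python3 -m handwheel '[{"x":0,"y":0.5,"z":0,"turn":0},{"x":0,"y":0.5,"z":0,"turn":0},{"x":0,"y":0.5,"z":0,"turn":0}]'; python3 -c "
from h import *
o=manip.get_obs();print(np.round(o['qd'],2),np.round(o['joints'],2));need(.459,-.338,.097,100)"
```

```text
[-0.   -0.36  0.03  0.19 -0.19 -0.08] [ -46.46   14.37   91.48    0.81   72.08 -146.34]
time: 4.58
eef_pos: [0.4663, -0.3582, 0.185]
orientation: [[-0.985, -0.168, 0.039], [-0.169, 0.985, -0.022], [-0.035, -0.028, -0.999]]
force: [0.5, -0.0, -0.9]
gripper_width: 0.993
time: 4.83
eef_pos: [0.4644, -0.3435, 0.1865]
orientation: [[-0.985, -0.168, 0.042], [-0.169, 0.985, -0.024], [-0.037, -0.031, -0.999]]
force: [0.4, 0.7, 0.4]
gripper_width: 1.001
[ 3.84 -5.69  7.07  0.01 -1.22  3.83] [ -45.47   12.65   92.89    0.77   71.77 -145.4 ]
t 4.8333 now [ 0.4644 -0.3435  0.1865] ang 99.7 shift now-axes [0.78 0.91 8.9 ] turn -0.3 shift after turn [0.44 0.63 8.95] F [0.4  0.67 0.37] w 1.001
```

```bash
python3 -m handwheel '[{"x":0.1,"y":0.2,"z":1.5,"turn":0},{"x":0.1,"y":0.2,"z":1.5,"turn":0},{"x":0.1,"y":0.1,"z":1.5,"turn":0},{"x":0.1,"y":0.1,"z":1,"turn":0}]'; python3 -c "
from h import *
need(.459,-.338,.097,100);snap('side');need(.459,-.338,.097,100);snap('side')
o=manip.get_obs();print(np.round(o['orientation'],3));need(.459,-.338,.097,100)"
```

```text
time: 5.17
eef_pos: [0.4639, -0.3383, 0.1339]
orientation: [[-0.984, -0.17, 0.048], [-0.171, 0.985, -0.03], [-0.043, -0.038, -0.998]]
force: [-0.1, -0.1, -0.5]
gripper_width: 0.997
t 5.1667 now [ 0.4639 -0.3383  0.1339] ang 99.8 shift now-axes [0.63 0.25 3.66] turn -0.2 shift after turn [0.47 0.11 3.69] F [-0.15 -0.1  -0.54] w 0.997
t 5.2167 now [ 0.4627 -0.3371  0.1317] ang 99.8 shift now-axes [0.52 0.1  3.45] turn -0.2 shift after turn [ 0.38 -0.02  3.47] F [-1.26  1.79 -1.33] w 0.993
[[-0.984 -0.17   0.046]
 [-0.171  0.985 -0.027]
 [-0.04  -0.035 -0.999]]
t 5.2667 now [ 0.4629 -0.3375  0.1328] ang 99.8 shift now-axes [0.54 0.15 3.56] turn -0.2 shift after turn [0.4  0.02 3.58] F [-0.22  0.95 -0.02] w 0.993
```

```bash
python3 -m handwheel '[{"x":0.2,"y":0,"z":1.0,"turn":0},{"x":0.1,"y":0,"z":1.0,"turn":0},{"x":0.1,"y":0,"z":0.8,"turn":0},{"x":0.1,"y":0,"z":0.5,"turn":0}]'
python3 - <<'E'
from h import *
s=snap('side');need(.459,-.338,.097,100)
save(s,'near2.png',(220,385,200,370),3.5)
o=manip.get_obs();print(np.round(o['orientation'],3))
E
```

```text
time: 5.6
eef_pos: [0.4613, -0.341, 0.1003]
orientation: [[-0.984, -0.17, 0.05], [-0.172, 0.985, -0.032], [-0.044, -0.04, -0.998]]
force: [-0.9, -0.4, -0.4]
gripper_width: 0.996
t 5.65 now [ 0.4606 -0.3406  0.0993] ang 99.8 shift now-axes [0.12 0.29 0.21] turn -0.2 shift after turn [0.11 0.28 0.23] F [-0.25  1.01 -0.73] w 0.998
[[-0.984 -0.17   0.049]
 [-0.172  0.985 -0.031]
 [-0.043 -0.038 -0.998]]
```

View pics/near2.png

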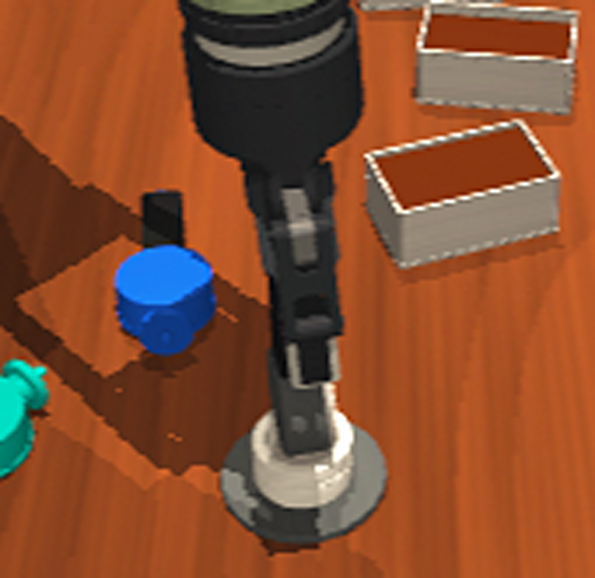

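The finger straddles the black grip, with its tip at crop (313,360) and the stand and tester below at (303,440). The offset matches the jaw angle, so I close.

```bash
python3 -m handwheel '[{"x":0,"y":0.1,"z":0.1,"turn":0},{"x":0,"y":0.1,"z":0.1,"turn":0},{"x":0,"y":0,"z":0,"turn":0},{"x":0,"y":0,"z":0,"turn":0},{"x":0,"y":0,"z":0,"turn":0},{"x":0,"y":0,"z":0,"turn":0}]' 1.5 50
python3 - <<'E'
from h import *
need(.459,-.338,.097,100)
o=manip.get_obs();print(np.round(o['orientation'],3), o['torque'])
s=snap('side');need(.459,-.338,.097,100)
g=s['pixels']; save(s,'g.png',(220,385,200,370),3.5)
E
```

```text
time: 6.15
eef_pos: [0.4608, -0.3388, 0.0976]
orientation: [[-0.984, -0.169, 0.05], [-0.171, 0.985, -0.031], [-0.044, -0.039, -0.998]]
force: [-0.1, 0.5, -0.8]
gripper_width: 0.278
t 6.15 now [ 0.4608 -0.3388  0.0976] ang 99.8 shift now-axes [0.17 0.12 0.05] turn -0.2 shift after turn [0.16 0.11 0.06] F [-0.12  0.48 -0.8 ] w 0.278
[[-0.984 -0.169  0.05 ]
 [-0.171  0.985 -0.031]
 [-0.044 -0.039 -0.998]] [ 0.15342683 -0.03751172 -0.03891795]
t 6.2 now [ 0.4608 -0.3389  0.0975] ang 99.8 shift now-axes [0.17 0.12 0.04] turn -0.2 shift after turn [0.16 0.12 0.05] F [0.1  1.13 1.95] w 0.275
```

```bash
cat >> h.py <<'E'
RG=np.array([[-.984,-.169,.05],[-.171,.985,-.031],[-.044,-.039,-.998]]);PG=np.array([.4608,-.3388,.0976])
FT=RG.T@(np.array([.4595,-.338,.020])-PG)
def foot(x=None,y=None,z=None):
    o=manip.get_obs();R=np.array(o['orientation']);f=np.array(o['eef_pos'])+R@FT
    ax=R@RG.T@[0,0,1]
    print('t',round(o['time'],2),'foot',np.round(f,4),'axis tilt',np.round(ax[:2],3),'toolz',np.round(R[:2,2],3),'F',np.round(o['force'],2),'w',round(o['gripper_width'],3),'q',np.round(o['joints'],1))
    if x is not None: print('  shift',np.round(R.T@(np.array([x,y,z])-f)*100,2))
E
python3 -m handwheel '[{"x":0,"y":0,"z":-0.5,"turn":0},{"x":0,"y":0,"z":-1,"turn":0},{"x":0,"y":0,"z":-1.5,"turn":0},{"x":0,"y":0,"z":-1.5,"turn":0},{"x":0,"y":0,"z":-1.5,"turn":0},{"x":0,"y":0,"z":-1,"turn":0}]'; python3 -c "
from h import *
foot(.5455,-.134,.075)
snap('side');foot(.5455,-.134,.075)"
```

```text
time: 6.7
eef_pos: [0.4544, -0.3348, 0.1681]
orientation: [[-0.985, -0.17, 0.043], [-0.171, 0.985, -0.026], [-0.038, -0.033, -0.999]]
force: [0.5, 0.3, -1.6]
gripper_width: 0.273
t 6.7 foot [ 0.4526 -0.3336  0.0905] axis tilt [ 0.007 -0.005] toolz [ 0.043 -0.026] F [ 0.51  0.33 -1.55] w 0.273 q [ -45.6   12.2   95.8    0.8   69.2 -145.6]
  shift [-12.51  18.13   1.43]
t 6.75 foot [ 0.4538 -0.3348  0.0927] axis tilt [ 0.005 -0.002] toolz [ 0.046 -0.029] F [-0.28 -0.84 -0.16] w 0.277 q [ -45.6   12.    95.7    0.8   69.3 -145.6]
  shift [-12.4   18.28   1.61]
```

```bash
python3 -m handwheel '[{"x":-1.5,"y":2.5,"z":0,"turn":0},{"x":-2,"y":3,"z":0,"turn":0},{"x":-2,"y":3,"z":0,"turn":0},{"x":-2,"y":3,"z":0.2,"turn":0},{"x":-2,"y":2.5,"z":0.2,"turn":0},{"x":-1,"y":1.5,"z":0.2,"turn":0}]'; python3 -c "
from h import *
foot(.5455,-.134,.07)
snap('side');foot(.5455,-.134,.07)"
```

```text
time: 7.25
eef_pos: [0.5358, -0.1669, 0.1661]
orientation: [[-0.986, -0.158, 0.052], [-0.16, 0.986, -0.038], [-0.045, -0.046, -0.998]]
force: [0.1, -0.5, -1.8]
gripper_width: 0.271
t 7.25 foot [ 0.5347 -0.1666  0.0885] axis tilt [-0.002  0.006] toolz [ 0.052 -0.038] F [ 0.12 -0.47 -1.79] w 0.271 q [ -25.8   11.5   96.9   -0.7   68.  -124.7]
  shift [-1.5   3.13  1.78]
t 7.3 foot [ 0.5349 -0.1636  0.0877] axis tilt [-0.002  0.003] toolz [ 0.052 -0.035] F [ 0.38  2.87 -2.35] w 0.274 q [ -25.6   11.5   97.    -0.6   68.  -124.6]
  shift [-1.44  2.82  1.72]
```

```bash
python3 -m handwheel '[{"x":-0.5,"y":1.2,"z":0.5,"turn":0},{"x":-0.5,"y":1.0,"z":0.6,"turn":0},{"x":-0.4,"y":0.6,"z":0.8,"turn":0},{"x":-0.1,"y":0,"z":0.8,"turn":0},{"x":0,"y":0,"z":0.3,"turn":0}]'
python3 - <<'E'
from h import *
foot(.5455,-.134,.055)
s=snap('side');foot(.5455,-.134,.055)
t=snap('top')
a=cv2.resize(t['pixels'][200:290,270:400,::-1],None,fx=3,fy=3,interpolation=cv2.INTER_CUBIC)
b=cv2.resize(s['pixels'][190:310,270:400,::-1],None,fx=3,fy=3,interpolation=cv2.INTER_CUBIC)
im=np.zeros((360,800,3),np.uint8);im[:270,:390]=a;im[:,400:790]=b;cv2.imwrite('pics/tinc.png',im)
E
```

```text
time: 7.72
eef_pos: [0.5489, -0.1321, 0.1326]
orientation: [[-0.985, -0.164, 0.052], [-0.166, 0.985, -0.036], [-0.045, -0.044, -0.998]]
force: [-0.6, -0.6, -2.2]
gripper_width: 0.275
t 7.72 foot [ 0.5478 -0.1316  0.055 ] axis tilt [-0.002  0.005] toolz [ 0.052 -0.036] F [-0.59 -0.57 -2.19] w 0.275 q [ -21.8   14.3   97.9   -0.9   64.3 -121. ]
  shift [ 0.26 -0.2  -0.  ]
t 7.77 foot [ 0.5471 -0.1316  0.0545] axis tilt [-0.001  0.004] toolz [ 0.05  -0.036] F [ 1.01  0.64 -1.43] w 0.276 q [ -21.9   14.3   97.9   -0.9   64.3 -121. ]
  shift [ 0.2  -0.21 -0.05]
```

View pics/tinc.png

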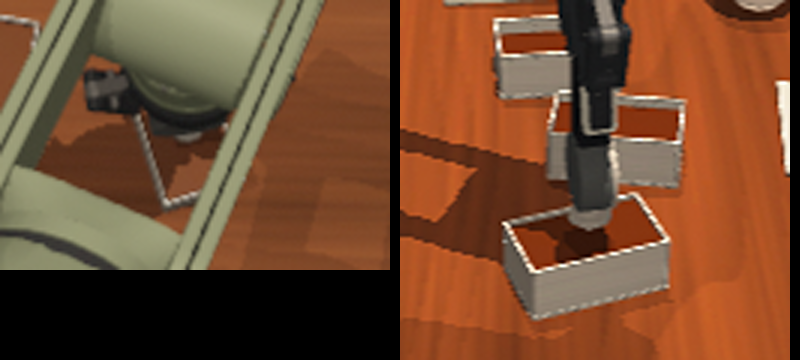

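The side view shows the foot hovering over the middle of the nearest tin (crop (590,225)). I now descend slowly, watching the force.

```bash
cat >> h.py <<'E'
def press(n=4,**k):
    foot(**k); F=[];Z=[]
    for _ in range(n):
        viewer.snapshot('side'); o=manip.get_obs(); F.append(o['force']); Z.append((np.array(o['eef_pos'])+np.array(o['orientation'])@FT)[2])
    print('Fmean',np.round(np.mean(F,0),2),'Fz',np.round(np.array(F)[:,2],1),'footz',np.round(np.array(Z)*1000,1))
E
python3 -m handwheel '[{"x":0.1,"y":-0.1,"z":0.2,"turn":0},{"x":0.1,"y":-0.1,"z":0.2,"turn":0},{"x":0,"y":0,"z":0.2,"turn":0}]'; python3 -c "
from h import *
press(x=.5455,y=-.134,z=.045)"
```

```text
time: 8.07
eef_pos: [0.5474, -0.1376, 0.1272]
orientation: [[-0.986, -0.161, 0.052], [-0.163, 0.986, -0.038], [-0.046, -0.045, -0.998]]
force: [0.2, 0.4, -2.3]
gripper_width: 0.273
t 8.07 foot [ 0.5463 -0.1373  0.0496] axis tilt [-0.003  0.006] toolz [ 0.052 -0.038] F [ 0.18  0.45 -2.3 ] w 0.273 q [ -22.4   14.6   98.2   -0.9   63.6 -121.3]
  shift [0.05 0.36 0.44]
Fmean [-0.01  0.1  -1.89] Fz [-1.8 -2.2 -1.7 -1.8] footz [49.1 49.2 49.4 49.6]
```

```bash
python3 -m handwheel '[{"x":0,"y":0.1,"z":0.15,"turn":0},{"x":0,"y":0.1,"z":0.15,"turn":0},{"x":0,"y":0,"z":0.15,"turn":0},{"x":0,"y":0,"z":0.15,"turn":0}]'; python3 -c "
from h import *
press(3,x=.5455,y=-.134,z=.040)"; python3 -m handwheel '[{"x":0,"y":0,"z":0.15,"turn":0},{"x":0,"y":0,"z":0.15,"turn":0}]'; python3 -c "
from h import *
press(3,x=.5455,y=-.134,z=.040)"
```

```text
time: 8.6
eef_pos: [0.5482, -0.1356, 0.1223]
orientation: [[-0.985, -0.161, 0.054], [-0.164, 0.986, -0.038], [-0.047, -0.047, -0.998]]
force: [-0.4, 0.6, 0.7]
gripper_width: 0.274
t 8.6 foot [ 0.5472 -0.1353  0.0447] axis tilt [-0.004  0.007] toolz [ 0.054 -0.038] F [-0.43  0.61  0.72] w 0.274 q [ -22.2   14.9   98.5   -1.    62.9 -121.1]
  shift [0.17 0.18 0.45]
Fmean [-1.   -0.25  0.17] Fz [-0.9  0.6  0.8] footz [44.4 44.6 44.6]
time: 8.92
eef_pos: [0.5484, -0.1357, 0.1198]
orientation: [[-0.985, -0.162, 0.054], [-0.164, 0.986, -0.038], [-0.047, -0.047, -0.998]]
force: [-1.3, -0.1, 1.9]
gripper_width: 0.275
t 8.92 foot [ 0.5474 -0.1354  0.0422] axis tilt [-0.004  0.007] toolz [ 0.054 -0.038] F [-1.32 -0.13  1.92] w 0.275 q [ -22.2   15.1   98.5   -1.    62.6 -121.1]
  shift [0.17 0.18 0.21]
Fmean [-1.56  0.34  2.05] Fz [2.1 2.6 1.5] footz [42.  42.1 42.2]
```

```bash
python3 -m handwheel '[{"x":0,"y":0,"z":0.15,"turn":0},{"x":0,"y":0,"z":0.15,"turn":0}]'; python3 -c "
from h import *
press(3,x=.5455,y=-.134,z=.040)"
```

```text
time: 9.23
eef_pos: [0.5485, -0.1358, 0.1172]
orientation: [[-0.985, -0.161, 0.054], [-0.164, 0.986, -0.038], [-0.047, -0.047, -0.998]]
force: [-1.6, 0.8, 3.5]
gripper_width: 0.272
t 9.23 foot [ 0.5475 -0.1355  0.0396] axis tilt [-0.004  0.007] toolz [ 0.054 -0.038] F [-1.61  0.76  3.54] w 0.272 q [ -22.2   15.4   98.6   -1.    62.4 -121.1]
  shift [ 0.17  0.18 -0.05]
Fmean [-1.91  0.62  3.21] Fz [3.4 3.4 2.8] footz [39.4 39.4 39.5]
```

The force reached about 5 N on the pin alone, at roughly 0.6 N/mm, so this tin (nearest the stand) is firm. I lift and go to the middle tin.

```bash
python3 -m handwheel '[{"x":0,"y":0,"z":-0.8,"turn":0},{"x":0,"y":0,"z":-1.2,"turn":0},{"x":0,"y":0,"z":-1.2,"turn":0},{"x":-0.5,"y":1.5,"z":-0.5,"turn":0},{"x":-1,"y":2.5,"z":0,"turn":0},{"x":-1,"y":2.5,"z":0,"turn":0},{"x":-1,"y":2.5,"z":0,"turn":0},{"x":-0.7,"y":2,"z":0,"turn":0},{"x":-0.4,"y":1,"z":0,"turn":0}]'; python3 -c "
from h import *
foot(.574,.0085,.055);snap('side');foot(.574,.0085,.055)"
```

```text
time: 10.13
eef_pos: [0.5775, -0.0076, 0.1605]
orientation: [[-0.986, -0.153, 0.067], [-0.156, 0.987, -0.041], [-0.06, -0.051, -0.997]]
force: [-0.2, -0.5, -2.0]
gripper_width: 0.28
t 10.13 foot [ 0.5775 -0.0075  0.0829] axis tilt [-0.017  0.009] toolz [ 0.067 -0.041] F [-0.25 -0.46 -1.95] w 0.28 q [  -8.4   13.6   95.2   -1.9   67.2 -106.6]
  shift [0.27 1.77 2.7 ]
t 10.18 foot [ 0.5781 -0.0062  0.0831] axis tilt [-0.018  0.008] toolz [ 0.068 -0.04 ] F [ 0.21  1.18 -1.4 ] w 0.275 q [  -8.3   13.6   95.1   -1.8   67.1 -106.6]
  shift [0.35 1.65 2.72]
```

```bash
python3 -m handwheel '[{"x":0.1,"y":0.7,"z":0.6,"turn":0},{"x":0.1,"y":0.5,"z":0.8,"turn":0},{"x":0.1,"y":0.2,"z":0.8,"turn":0},{"x":0,"y":0.1,"z":0.4,"turn":0}]'
python3 - <<'E'
from h import *
s=snap('side');foot(.574,.0085,.048)
save(s,'tinb.png',(170,290,270,400),4)
E
```

```text
time: 10.52
eef_pos: [0.5753, 0.0068, 0.1342]
orientation: [[-0.985, -0.154, 0.072], [-0.158, 0.987, -0.042], [-0.064, -0.052, -0.997]]
force: [-0.7, -0.4, -2.0]
gripper_width: 0.276
t 10.57 foot [0.575  0.0069 0.0557] axis tilt [-0.021  0.01 ] toolz [ 0.07  -0.041] F [-0.87 -0.89 -2.35] w 0.276 q [  -6.9   15.    96.9   -2.1   63.8 -105. ]
  shift [0.12 0.21 0.76]
```

View pics/tinb.png

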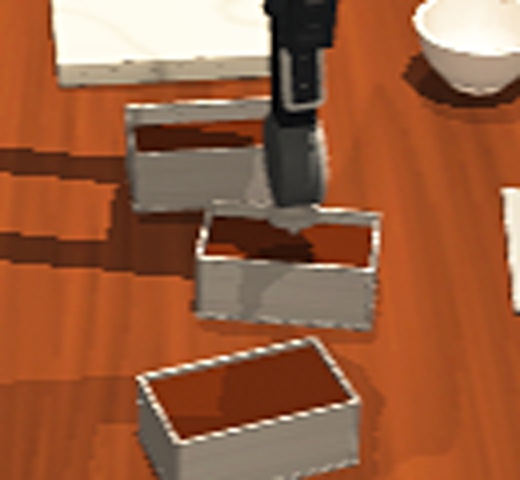

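The foot is over the middle tin at crop (292,222), with the opening centred on (290,238). I press down.

```bash
python3 -m handwheel '[{"x":0.1,"y":0.1,"z":0.25,"turn":0},{"x":0,"y":0.1,"z":0.25,"turn":0},{"x":0,"y":0,"z":0.25,"turn":0}]'; python3 -c "
from h import *
press(3,x=.574,y=.0085,z=.045)";python3 -m handwheel '[{"x":0,"y":0,"z":0.15,"turn":0},{"x":0,"y":0,"z":0.15,"turn":0},{"x":0,"y":0,"z":0.15,"turn":0}]'; python3 -c "
from h import *
press(3,x=.574,y=.0085,z=.040)"
```

```text
time: 10.82
eef_pos: [0.5732, 0.0067, 0.124]
orientation: [[-0.986, -0.152, 0.068], [-0.155, 0.987, -0.042], [-0.061, -0.052, -0.997]]
force: [0.3, -0.2, -1.6]
gripper_width: 0.273
t 10.82 foot [0.5733 0.0067 0.0464] axis tilt [-0.019  0.01 ] toolz [ 0.068 -0.042] F [ 0.3  -0.16 -1.63] w 0.273 q [  -6.9   15.6   97.4   -2.2   62.8 -104.8]
  shift [-0.09  0.17  0.13]
Fmean [ 0.35 -0.21 -2.28] Fz [-2.5 -2.6 -1.7] footz [45.6 45.9 46.4]
time: 11.22
eef_pos: [0.5746, 0.0062, 0.1205]
orientation: [[-0.986, -0.151, 0.071], [-0.155, 0.987, -0.042], [-0.063, -0.053, -0.997]]
force: [-0.3, 0.2, -0.9]
gripper_width: 0.272
t 11.22 foot [0.575  0.0062 0.0429] axis tilt [-0.021  0.01 ] toolz [ 0.071 -0.042] F [-0.33  0.16 -0.93] w 0.272 q [  -6.9   15.9   97.5   -2.2   62.3 -104.8]
  shift [0.08 0.26 0.27]
Fmean [ 0.42 -0.01 -1.19] Fz [-1.3 -0.9 -1.4] footz [42.6 42.7 42.9]
```

```bash
python3 -m handwheel '[{"x":0,"y":0,"z":0.15,"turn":0},{"x":0,"y":0,"z":0.15,"turn":0},{"x":0,"y":0,"z":0.1,"turn":0}]'; python3 -c "
from h import *
press(3,x=.574,y=.0085,z=.038)";python3 -m handwheel '[{"x":0,"y":0,"z":0.15,"turn":0},{"x":0,"y":0,"z":0.15,"turn":0}]'; python3 -c "
from h import *
press(3,x=.574,y=.0085,z=.036)"
```

```text
time: 11.62
eef_pos: [0.575, 0.0061, 0.1171]
orientation: [[-0.986, -0.152, 0.071], [-0.155, 0.987, -0.042], [-0.063, -0.053, -0.997]]
force: [-1.2, -0.7, 1.1]
gripper_width: 0.273
t 11.62 foot [0.5754 0.0061 0.0395] axis tilt [-0.021  0.011] toolz [ 0.071 -0.042] F [-1.25 -0.66  1.13] w 0.273 q [  -6.9   16.2   97.6   -2.2   61.9 -104.8]
  shift [0.11 0.27 0.13]
Fmean [-0.47 -0.14  0.7 ] Fz [0.7 0.2 1.2] footz [39.4 39.5 39.6]
time: 11.93
eef_pos: [0.5753, 0.006, 0.1147]
orientation: [[-0.986, -0.152, 0.071], [-0.155, 0.987, -0.043], [-0.063, -0.053, -0.997]]
force: [-1.2, 0.2, 1.7]
gripper_width: 0.272
t 11.93 foot [0.5756 0.0059 0.0371] axis tilt [-0.021  0.011] toolz [ 0.071 -0.043] F [-1.23  0.19  1.66] w 0.272 q [  -7.    16.4   97.6   -2.2   61.6 -104.8]
  shift [0.13 0.28 0.09]
Fmean [-1.6  -0.22  2.6 ] Fz [2.4 3.1 2.4] footz [36.8 36.9 37. ]
```

The same 0.6 N/mm slope up to about 4.6 N, so this one is firm too. I go to the third tin.

```bash
python3 -m handwheel '[{"x":0,"y":0,"z":-0.8,"turn":0},{"x":0,"y":0,"z":-1.2,"turn":0},{"x":0,"y":0,"z":-1.2,"turn":0},{"x":0.2,"y":1.5,"z":-0.7,"turn":0},{"x":0.4,"y":2.5,"z":-0.2,"turn":0},{"x":0.4,"y":2.5,"z":0,"turn":0},{"x":0.4,"y":2.5,"z":0,"turn":0},{"x":0.4,"y":2,"z":0,"turn":0},{"x":0.3,"y":1,"z":0,"turn":0}]'; python3 -c "
from h import *
foot(.531,.1305,.055);snap('side');foot(.531,.1305,.055)"
```

```text
time: 12.83
eef_pos: [0.5375, 0.1244, 0.1588]
orientation: [[-0.986, -0.144, 0.085], [-0.148, 0.988, -0.043], [-0.078, -0.055, -0.995]]
force: [-0.4, -0.1, -1.3]
gripper_width: 0.273
t 12.83 foot [0.539  0.1244 0.0812] axis tilt [-0.036  0.011] toolz [ 0.085 -0.043] F [-0.41 -0.1  -1.34] w 0.273 q [  5.7  10.5  99.1  -3.2  65.8 -91.5]
  shift [0.9  0.86 2.51]
t 12.88 foot [0.5382 0.1256 0.0811] axis tilt [-0.035  0.01 ] toolz [ 0.084 -0.042] F [-0.72  1.77 -1.81] w 0.276 q [  5.8  10.5  99.2  -3.1  65.8 -91.5]
  shift [0.84 0.73 2.52]
```

```bash
python3 -m handwheel '[{"x":0.4,"y":0.3,"z":0.6,"turn":0},{"x":0.3,"y":0.2,"z":0.8,"turn":0},{"x":0.1,"y":0.1,"z":0.8,"turn":0},{"x":0,"y":0.1,"z":0.4,"turn":0},{"x":0,"y":0,"z":0.3,"turn":0},{"x":0,"y":0,"z":0.2,"turn":0}]'
python3 - <<'E'
from h import *
press(3,x=.531,y=.1305,z=.046)
s=snap('side');save(s,'tina.png',(150,270,270,400),4)
E
```

```text
time: 13.38
eef_pos: [0.531, 0.1276, 0.125]
orientation: [[-0.986, -0.144, 0.086], [-0.148, 0.988, -0.044], [-0.079, -0.056, -0.995]]
force: [0.8, -0.5, -1.0]
gripper_width: 0.275
t 13.38 foot [0.5326 0.1275 0.0474] axis tilt [-0.037  0.012] toolz [ 0.086 -0.044] F [ 0.8  -0.49 -0.98] w 0.275 q [  6.2  12.3 101.5  -3.5  61.6 -90.7]
  shift [0.12 0.33 0.12]
Fmean [ 0.07  0.28 -1.71] Fz [-2.1 -2.1 -0.9] footz [47.  47.6 48.2]
```

View pics/tina.png

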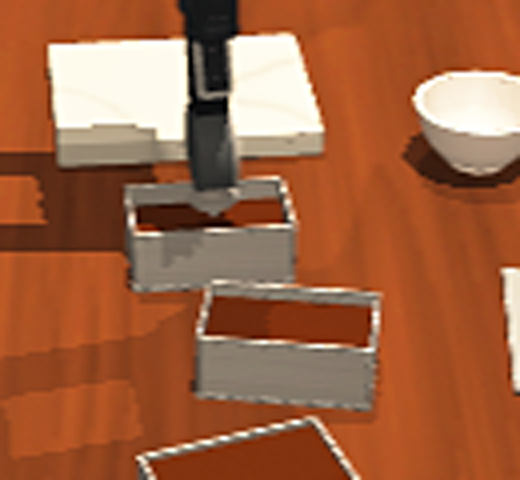

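The foot is inside the third tin's mouth at crop (212,205), whose centre is (210,208). I press.

```bash
python3 -m handwheel '[{"x":0.1,"y":0.1,"z":0.2,"turn":0},{"x":0,"y":0.1,"z":0.2,"turn":0},{"x":0,"y":0,"z":0.2,"turn":0},{"x":0,"y":0,"z":0.15,"turn":0}]'; python3 -c "
from h import *
press(3,x=.531,y=.1305,z=.040)";python3 -m handwheel '[{"x":0,"y":0,"z":0.15,"turn":0},{"x":0,"y":0,"z":0.15,"turn":0},{"x":0,"y":0,"z":0.1,"turn":0}]'; python3 -c "
from h import *
press(3,x=.531,y=.1305,z=.035)"
```

```text
time: 13.92
eef_pos: [0.5327, 0.1296, 0.1196]
orientation: [[-0.985, -0.143, 0.092], [-0.148, 0.988, -0.043], [-0.084, -0.056, -0.995]]
force: [-0.4, 1.0, -2.1]
gripper_width: 0.278
t 13.92 foot [0.5347 0.1296 0.0421] axis tilt [-0.043  0.011] toolz [ 0.092 -0.043] F [-0.43  0.96 -2.1 ] w 0.278 q [  6.4  12.8 101.7  -3.5  60.6 -90.4]
  shift [0.37 0.15 0.17]
Fmean [ 0.2   0.01 -2.16] Fz [-2.1 -2.6 -1.8] footz [41.7 41.9 42. ]
time: 14.32
eef_pos: [0.5332, 0.1295, 0.1158]
orientation: [[-0.985, -0.143, 0.092], [-0.148, 0.988, -0.043], [-0.085, -0.056, -0.995]]
force: [-0.1, -0.3, -1.5]
gripper_width: 0.271
t 14.32 foot [0.5353 0.1295 0.0382] axis tilt [-0.043  0.011] toolz [ 0.092 -0.043] F [-0.06 -0.27 -1.54] w 0.271 q [  6.4  13.1 101.8  -3.5  60.2 -90.4]
  shift [0.44 0.18 0.27]
Fmean [-0.48  0.24 -1.59] Fz [-1.7 -1.5 -1.6] footz [38.  38.1 38.2]
```

```bash
python3 -m handwheel '[{"x":0,"y":0,"z":0.15,"turn":0},{"x":0,"y":0,"z":0.15,"turn":0},{"x":0,"y":0,"z":0.1,"turn":0}]'; python3 -c "
from h import *
press(3,x=.531,y=.1305,z=.030)";python3 -m handwheel '[{"x":0,"y":0,"z":0.15,"turn":0},{"x":0,"y":0,"z":0.15,"turn":0}]'; python3 -c "
from h import *
press(3,x=.531,y=.1305,z=.030)"
```

```text
time: 14.72
eef_pos: [0.5337, 0.1294, 0.1121]
orientation: [[-0.985, -0.143, 0.092], [-0.148, 0.988, -0.043], [-0.085, -0.056, -0.995]]
force: [-0.6, 0.5, -0.7]
gripper_width: 0.275
t 14.72 foot [0.5357 0.1294 0.0345] axis tilt [-0.043  0.011] toolz [ 0.092 -0.043] F [-0.64  0.52 -0.71] w 0.275 q [  6.4  13.5 101.9  -3.5  59.7 -90.4]
  shift [0.49 0.2  0.4 ]
Fmean [-0.12  0.43 -0.98] Fz [-1.1 -0.9 -0.9] footz [34.4 34.5 34.5]
time: 15.03
eef_pos: [0.5341, 0.1294, 0.1094]
orientation: [[-0.985, -0.143, 0.092], [-0.148, 0.988, -0.043], [-0.085, -0.056, -0.995]]
force: [-0.9, 0.4, 0.0]
gripper_width: 0.272
t 15.03 foot [0.5361 0.1294 0.0318] axis tilt [-0.043  0.011] toolz [ 0.092 -0.043] F [-0.9   0.4   0.04] w 0.272 q [  6.3  13.7 101.9  -3.5  59.4 -90.4]
  shift [0.51 0.2  0.13]
Fmean [-0.25 -0.08 -0.33] Fz [-0.2  0.  -0.8] footz [31.5 31.6 31.7]
```

The force rises only slowly (+1.5 N after 7 mm or more), which is the soft behaviour. I continue until the foot bears.

```bash
python3 -m handwheel '[{"x":0,"y":0,"z":0.15,"turn":0},{"x":0,"y":0,"z":0.1,"turn":0}]'; python3 -c "
from h import *
press(3,x=.531,y=.1305,z=.030)";python3 -m handwheel '[{"x":0,"y":0,"z":0.1,"turn":0}]'; python3 -c "
from h import *
press(3,x=.531,y=.1305,z=.030)"
```

```text
time: 15.35
eef_pos: [0.5344, 0.1293, 0.1069]
orientation: [[-0.985, -0.143, 0.093], [-0.148, 0.988, -0.043], [-0.086, -0.056, -0.995]]
force: [-0.7, -0.4, -0.3]
gripper_width: 0.272
t 15.35 foot [0.5365 0.1293 0.0293] axis tilt [-0.044  0.011] toolz [ 0.093 -0.043] F [-0.68 -0.42 -0.3 ] w 0.272 q [  6.3  13.9 102.   -3.5  59.1 -90.4]
  shift [ 0.52  0.19 -0.13]
Fmean [-0.4   0.18 -0.24] Fz [-0.4 -1.1  0.7] footz [29.1 29.2 29.3]
time: 15.58
eef_pos: [0.5347, 0.1293, 0.106]
orientation: [[-0.985, -0.143, 0.093], [-0.148, 0.988, -0.043], [-0.086, -0.056, -0.995]]
force: [0.1, 0.6, 0.3]
gripper_width: 0.273
t 15.58 foot [0.5368 0.1293 0.0285] axis tilt [-0.044  0.011] toolz [ 0.093 -0.043] F [0.12 0.57 0.31] w 0.273 q [  6.3  14.  102.   -3.5  59.  -90.4]
  shift [ 0.54  0.2  -0.21]
Fmean [-0.58  0.39  0.73] Fz [ 1.6 -0.1  0.7] footz [28.3 28.4 28.4]
```

```bash
python3 -m handwheel '[{"x":0,"y":0,"z":0.12,"turn":0}]'; python3 -c "
from h import *
press(4,x=.531,y=.1305,z=.030)"
```

```text
time: 15.82
eef_pos: [0.5348, 0.1293, 0.1051]
orientation: [[-0.985, -0.143, 0.093], [-0.148, 0.988, -0.043], [-0.086, -0.056, -0.995]]
force: [-1.9, -0.3, 3.1]
gripper_width: 0.277
t 15.82 foot [0.5369 0.1293 0.0276] axis tilt [-0.044  0.011] toolz [ 0.093 -0.043] F [-1.89 -0.3   3.14] w 0.277 q [  6.3  14.1 102.   -3.5  58.9 -90.4]
  shift [ 0.55  0.19 -0.3 ]
Fmean [-1.78  0.02  2.71] Fz [2.4 2.5 2.5 3.3] footz [27.4 27.6 27.6 27.6]
```

```bash
python3 -m handwheel '[{"x":0,"y":0,"z":0.07,"turn":0}]'; python3 -c "
from h import *
press(5)"; python3 -m handwheel '[{"x":0,"y":0,"z":-0.6,"turn":0},{"x":0,"y":0,"z":-1.2,"turn":0},{"x":0,"y":0,"z":-1.2,"turn":0},{"x":0,"y":0,"z":-1.2,"turn":0},{"x":0,"y":-0.5,"z":-1,"turn":0},{"x":0,"y":-1,"z":-0.7,"turn":0}]';python3 -c "
from h import *
foot(.4595,-.338,.075);snap('side');foot(.4595,-.338,.075)"
```

```text
time: 16.1
eef_pos: [0.5349, 0.1293, 0.1048]
orientation: [[-0.985, -0.143, 0.093], [-0.148, 0.988, -0.043], [-0.086, -0.056, -0.995]]
force: [-2.1, 0.6, 4.0]
gripper_width: 0.277
t 16.1 foot [0.5371 0.1293 0.0272] axis tilt [-0.044  0.011] toolz [ 0.093 -0.043] F [-2.09  0.59  4.  ] w 0.277 q [  6.3  14.2 102.   -3.5  58.8 -90.4]
Fmean [-2.45  0.08  4.27] Fz [4.2 4.  3.7 5.1 4.3] footz [27.2 27.2 27.2 27.1 27.1]
time: 16.85
eef_pos: [0.5299, 0.117, 0.1656]
orientation: [[-0.985, -0.146, 0.09], [-0.15, 0.988, -0.043], [-0.083, -0.056, -0.995]]
force: [1.2, -0.5, -1.8]
gripper_width: 0.274
t 16.85 foot [0.5318 0.117  0.0881] axis tilt [-0.041  0.011] toolz [ 0.09  -0.043] F [ 1.22 -0.54 -1.83] w 0.274 q [  5.    8.8 100.3  -3.2  66.  -92.3]
  shift [ 14.06 -43.81   2.61]
t 16.9 foot [0.5338 0.1148 0.09  ] axis tilt [-0.045  0.013] toolz [ 0.094 -0.045] F [ 0.42 -1.23 -0.14] w 0.277 q [  4.9   8.7 100.2  -3.3  66.  -92.4]
  shift [ 14.2  -43.56   2.83]
```

Foot down at about 6 N in total, with the pin force only about 1.5 N: this tin, nearest the slab, is the soft one. I carry the tester back to the stand.

```bash
python3 -m handwheel '[{"x":0.6,"y":-1.5,"z":0,"turn":0},{"x":0.9,"y":-2.5,"z":0,"turn":0},{"x":1,"y":-3,"z":0,"turn":0},{"x":1,"y":-3,"z":0,"turn":0},{"x":1,"y":-3,"z":0,"turn":0},{"x":1,"y":-3,"z":0,"turn":0},{"x":1,"y":-3,"z":0,"turn":0},{"x":1,"y":-3,"z":0,"turn":0},{"x":1,"y":-3,"z":0,"turn":0},{"x":1,"y":-3,"z":0,"turn":0},{"x":1,"y":-3,"z":0,"turn":0},{"x":1,"y":-2,"z":0,"turn":0}]';python3 -c "
from h import *
foot(.4595,-.338,.06);snap('side');foot(.4595,-.338,.06)"
```

```text
time: 17.9
eef_pos: [0.4642, -0.2469, 0.1828]
orientation: [[-0.984, -0.146, 0.107], [-0.152, 0.987, -0.049], [-0.098, -0.065, -0.993]]
force: [1.1, -0.7, -1.1]
gripper_width: 0.274
t 17.9 foot [ 0.4674 -0.2475  0.1053] axis tilt [-0.058  0.018] toolz [ 0.107 -0.049] F [ 1.12 -0.69 -1.06] w 0.274 q [ -38.4    4.1  103.4    1.7   65.9 -137.6]
  shift [ 2.59 -8.53  4.86]
t 17.95 foot [ 0.4662 -0.2514  0.1055] axis tilt [-0.057  0.021] toolz [ 0.106 -0.053] F [-0.8  -3.26 -2.2 ] w 0.274 q [ -38.7    4.2  103.3    1.5   65.9 -137.7]
  shift [ 2.39 -8.15  4.91]
```

```bash
python3 -m handwheel '[{"x":0.6,"y":-1.8,"z":0.3,"turn":0},{"x":0.5,"y":-1.8,"z":0.5,"turn":0},{"x":0.5,"y":-1.7,"z":0.7,"turn":0},{"x":0.4,"y":-1.2,"z":0.8,"turn":0},{"x":0.2,"y":-0.6,"z":0.8,"turn":0},{"x":0.1,"y":-0.3,"z":0.6,"turn":0},{"x":0,"y":0,"z":0.4,"turn":0}]';python3 -c "
from h import *
foot(.4595,-.338,.05);snap('side');foot(.4595,-.338,.05);snap('side');foot(.4595,-.338,.05)"
```

```text
time: 18.53
eef_pos: [0.4516, -0.3386, 0.1447]
orientation: [[-0.985, -0.134, 0.107], [-0.14, 0.988, -0.057], [-0.098, -0.071, -0.993]]
force: [0.3, 0.3, -1.5]
gripper_width: 0.274
t 18.53 foot [ 0.4548 -0.3396  0.0672] axis tilt [-0.058  0.025] toolz [ 0.107 -0.057] F [ 0.35  0.28 -1.52] w 0.274 q [ -46.9   11.3  100.2    2.5   61.9 -145.9]
  shift [-0.32  0.22  1.75]
t 18.58 foot [ 0.4543 -0.3385  0.0661] axis tilt [-0.057  0.023] toolz [ 0.106 -0.055] F [ 0.04  0.25 -2.54] w 0.273 q [ -46.9   11.3  100.3    2.5   61.9 -145.9]
  shift [-0.36  0.09  1.65]
t 18.63 foot [ 0.4545 -0.338   0.0666] axis tilt [-0.057  0.023] toolz [ 0.106 -0.055] F [-0.49 -0.01 -2.31] w 0.276 q [ -46.8   11.3  100.3    2.6   62.  -145.9]
  shift [-0.33  0.05  1.7 ]
```

```bash
python3 -m handwheel '[{"x":-0.15,"y":0,"z":0.5,"turn":0},{"x":-0.1,"y":0,"z":0.5,"turn":0},{"x":-0.1,"y":0,"z":0.4,"turn":0},{"x":0,"y":0,"z":0.3,"turn":0}]';python3 - <<'E'
from h import *
foot(.4595,-.338,.035);s=snap('side');foot(.4595,-.338,.035)
t=snap('top');foot(.4595,-.338,.035)
save(s,'ret.png',(250,380,220,350),4)
E
```

```text
time: 18.97
eef_pos: [0.4586, -0.3351, 0.1273]
orientation: [[-0.985, -0.138, 0.108], [-0.145, 0.988, -0.055], [-0.099, -0.07, -0.993]]
force: [-0.6, -1.0, -2.3]
gripper_width: 0.273
t 18.97 foot [ 0.4619 -0.336   0.0498] axis tilt [-0.059  0.023] toolz [ 0.108 -0.055] F [-0.56 -0.97 -2.25] w 0.273 q [ -46.2   13.   100.4    2.6   60.  -145.5]
  shift [ 0.41 -0.06  1.45]
t 19.02 foot [ 0.4615 -0.3356  0.0491] axis tilt [-0.058  0.022] toolz [ 0.107 -0.054] F [-0.86  1.42 -2.23] w 0.275 q [ -46.2   13.   100.5    2.6   60.  -145.5]
  shift [ 0.37 -0.11  1.39]
t 19.07 foot [ 0.4613 -0.3358  0.0494] axis tilt [-0.058  0.022] toolz [ 0.106 -0.054] F [-0.48  0.31 -2.41] w 0.277 q [ -46.2   13.   100.5    2.6   60.1 -145.5]
  shift [ 0.35 -0.1   1.42]
```

View pics/ret.png

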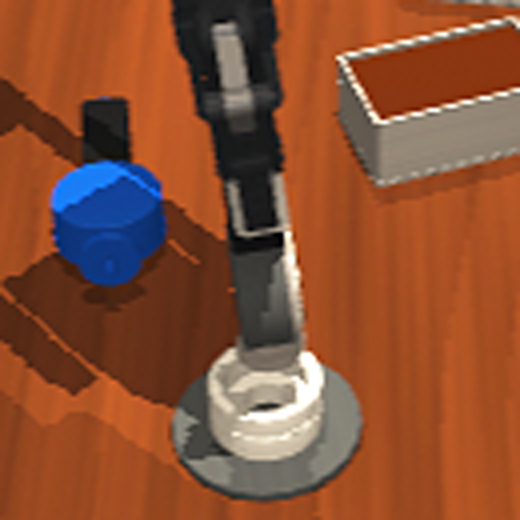

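Run:
```python
from h import *
s=snap('side')
print('cup from px',onz(s,(347,286.5),.032),'foot from px',onz(s,(338,287.7),.0494))
print(proj(s,[.4613,-.3358,.0494]),proj(s,[.4595,-.338,.032]))
foot(.4595,-.338,.035)
```

```text
cup from px [ 0.46090992 -0.3460673   0.032     ] foot from px [ 0.46341948 -0.3418367   0.0494    ]
[335.4796731  286.58607993] [343.58580719 285.85120259]
t 19.12 foot [ 0.4614 -0.3362  0.0499] axis tilt [-0.058  0.023] toolz [ 0.107 -0.055] F [-0.84 -0.26 -1.4 ] w 0.276 q [ -46.2   13.   100.4    2.6   60.1 -145.5]
  shift [ 0.36 -0.05  1.46]
```

```bash
python3 -m handwheel '[{"x":0.2,"y":-0.1,"z":0.3,"turn":0},{"x":0.1,"y":-0.1,"z":0.3,"turn":0},{"x":0.1,"y":0,"z":0.3,"turn":0},{"x":0.05,"y":0,"z":0.3,"turn":0}]';python3 - <<'E'
from h import *
press(3,x=.459,y=-.339,z=.020)
E
```

```text
time: 19.45
eef_pos: [0.456, -0.3398, 0.1159]
orientation: [[-0.984, -0.138, 0.109], [-0.145, 0.988, -0.058], [-0.1, -0.073, -0.992]]
force: [0.6, -0.6, -0.8]
gripper_width: 0.273
t 19.45 foot [ 0.4595 -0.3409  0.0384] axis tilt [-0.06   0.025] toolz [ 0.109 -0.058] F [ 0.56 -0.58 -0.79] w 0.273 q [ -46.7   13.9  100.9    2.7   58.5 -146.1]
  shift [0.2  0.33 1.81]
Fmean [-0.51  0.56 -1.46] Fz [-2.1 -0.7 -1.5] footz [37.7 37.8 38.2]
```

```bash
python3 -m handwheel '[{"x":0.05,"y":0.1,"z":0.3,"turn":0},{"x":0.05,"y":0.1,"z":0.3,"turn":0},{"x":0.05,"y":0.05,"z":0.3,"turn":0}]';python3 -c "
from h import *
press(3,x=.459,y=-.339,z=.020)"
python3 -m handwheel '[{"x":0.05,"y":0,"z":0.25,"turn":0},{"x":0.05,"y":0,"z":0.25,"turn":0}]';python3 -c "
from h import *
press(3,x=.459,y=-.339,z=.020)
"
```

```text
time: 19.85
eef_pos: [0.4557, -0.3384, 0.1069]
orientation: [[-0.984, -0.138, 0.111], [-0.145, 0.988, -0.059], [-0.101, -0.074, -0.992]]
force: [-0.1, 0.9, -0.9]
gripper_width: 0.276
t 19.85 foot [ 0.4592 -0.3396  0.0294] axis tilt [-0.062  0.026] toolz [ 0.111 -0.059] F [-0.13  0.92 -0.92] w 0.276 q [ -46.6   14.4  101.5    2.7   57.3 -146.1]
  shift [0.11 0.13 0.93]
Fmean [ 0.25 -0.05 -1.71] Fz [-2.  -1.9 -1.3] footz [28.5 28.7 29. ]
time: 20.17
eef_pos: [0.4554, -0.3383, 0.1018]
orientation: [[-0.984, -0.138, 0.111], [-0.145, 0.988, -0.058], [-0.101, -0.073, -0.992]]
force: [0.1, 2.2, -1.1]
gripper_width: 0.277
t 20.17 foot [ 0.4589 -0.3395  0.0243] axis tilt [-0.062  0.025] toolz [ 0.111 -0.058] F [ 0.12  2.21 -1.15] w 0.277 q [ -46.7   14.8  101.7    2.8   56.7 -146.2]
  shift [0.03 0.08 0.42]
Fmean [-0.29  0.44 -1.83] Fz [-2.5 -1.8 -1.2] footz [23.7 23.8 24. ]
```

```bash
python3 -m handwheel '[{"x":0.02,"y":0,"z":0.2,"turn":0},{"x":0.02,"y":0,"z":0.15,"turn":0}]';python3 -c "
from h import *
press(3,x=.459,y=-.339,z=.020)"
python3 -m handwheel '[{"x":0,"y":0,"z":0.1,"turn":0}]';python3 -c "
from h import *
press(3,x=.459,y=-.339,z=.020)
"
```

```text
time: 20.48
eef_pos: [0.4554, -0.3384, 0.0983]
orientation: [[-0.984, -0.138, 0.11], [-0.145, 0.988, -0.057], [-0.101, -0.072, -0.992]]
force: [-0.2, 2.1, 5.9]
gripper_width: 0.277
t 20.48 foot [ 0.4589 -0.3395  0.0207] axis tilt [-0.062  0.025] toolz [ 0.11  -0.057] F [-0.2   2.12  5.86] w 0.277 q [ -46.7   15.1  101.8    2.8   56.4 -146.3]
  shift [-0.01  0.06  0.07]
Fmean [ 0.1   1.77 -0.57] Fz [ 0.6 -1.3 -1. ] footz [20.8 20.8 20.8]
time: 20.72
eef_pos: [0.4558, -0.3386, 0.0982]
orientation: [[-0.984, -0.138, 0.111], [-0.145, 0.988, -0.057], [-0.102, -0.072, -0.992]]
force: [-3.4, 3.5, 9.3]
gripper_width: 0.277
t 20.72 foot [ 0.4593 -0.3397  0.0207] axis tilt [-0.062  0.025] toolz [ 0.111 -0.057] F [-3.42  3.54  9.25] w 0.277 q [ -46.7   15.2  101.8    2.9   56.4 -146.3]
  shift [0.03 0.08 0.06]
Fmean [-1.34  3.15  4.67] Fz [4.2 4.7 5.1] footz [20.7 20.7 20.8]
```

```bash
python3 -m handwheel '[{"x":0,"y":0,"z":0,"turn":0},{"x":0,"y":0,"z":0,"turn":0},{"x":0,"y":0,"z":0,"turn":0},{"x":0,"y":0,"z":0,"turn":0},{"x":0,"y":0,"z":0,"turn":0}]' 8.5;python3 -c "
from h import *
foot()"; python3 -m handwheel '[{"x":0,"y":0,"z":-1,"turn":0},{"x":0,"y":0,"z":-2,"turn":0},{"x":0,"y":0,"z":-2,"turn":0},{"x":0,"y":0,"z":-2.5,"turn":0},{"x":0,"y":0,"z":-2.5,"turn":0},{"x":0,"y":0,"z":-2,"turn":0}]';python3 - <<'E'
from h import *
s=snap('side');save(s,'ret2.png',(200,380,200,360),3.3)
need(.531,.1305,.16,94)
E
```

```text
time: 21.28
eef_pos: [0.457, -0.3413, 0.0994]
orientation: [[-0.984, -0.138, 0.114], [-0.146, 0.987, -0.063], [-0.104, -0.079, -0.991]]
force: [-0.0, -0.0, -1.0]
gripper_width: 0.96
t 21.28 foot [ 0.4608 -0.3429  0.0219] axis tilt [-0.065  0.031] toolz [ 0.114 -0.063] F [-0.01 -0.04 -0.96] w 0.96 q [ -46.7   15.1  101.6    2.7   56.1 -146.3]
time: 21.78
eef_pos: [0.4394, -0.3306, 0.2184]
orientation: [[-0.985, -0.138, 0.104], [-0.144, 0.988, -0.054], [-0.096, -0.068, -0.993]]
force: [-0.2, -0.4, -0.2]
gripper_width: 0.993
t 21.8333 now [ 0.4413 -0.3326  0.2235] ang 97.9 shift now-axes [-14.91  44.98   4.5 ] turn 3.9 shift after turn [-12.18  45.58   6.35] F [ 0.73 -0.87  2.02] w 0.991
```

View pics/ret2.png

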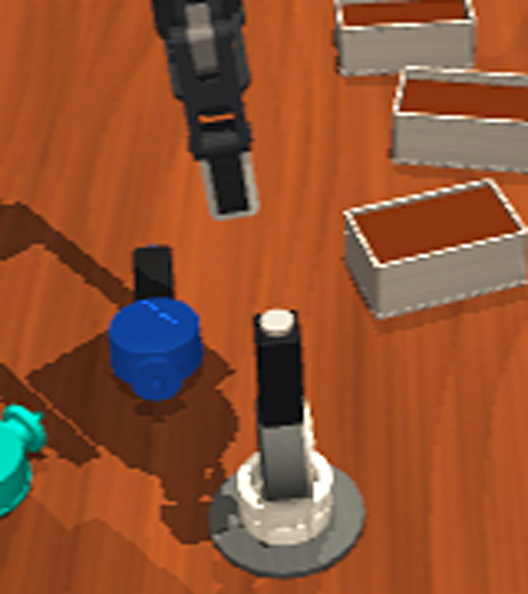

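The tester stands upright in its cup at crop (280,400), and the hand is clear of it. I re-measure the tins and the slab from above while the arm is out of the way.

Run:
```python
from h import *
np.set_printoptions(precision=4,suppress=True)
t=snap('top')
for k,(c,r) in enumerate(((208,247),(265,229),(331,243))):
    p=t['pixels'][r-36:r+36,c-32:c+32]; h=cv2.cvtColor(p,cv2.COLOR_RGB2HSV)
    m=((h[:,:,1]<95)&(h[:,:,2]>70)).astype(np.uint8)
    pts=np.argwhere(m)[:,::-1].astype(np.float32)+[c-32,r-36]
    W=np.array([onz(t,(q[1],q[0]),.042)[:2] for q in pts],np.float32)
    print(k,len(pts),cv2.minAreaRect(W))
    if k==0:
        # inner opening (fudge) as hole of mask, and left/top outer edges
        cs,hi=cv2.findContours(m,cv2.RETR_CCOMP,cv2.CHAIN_APPROX_NONE)
        for q,hh in zip(cs,hi[0]):
            if len(q)>60:
                W=np.array([onz(t,(v[0][1]+r-36,v[0][0]+c-32),.042)[:2] for v in q],np.float32);print('hole' if hh[3]>=0 else 'outer',cv2.minAreaRect(W))
h=cv2.cvtColor(t['pixels'],cv2.COLOR_RGB2HSV)[190:310,65:165]
m=((h[:,:,1]<80)&(h[:,:,2]>150)).astype(np.uint8)
pts=np.argwhere(m);W=np.array([onz(t,(q[0]+190,q[1]+65),.02)[:2] for q in pts],np.float32);print('slab',cv2.minAreaRect(W))
need(.531,.1305,.16,94)
```

```text
0 428 ((0.5286200642585754, 0.12775921821594238), (0.10530487447977066, 0.06554081290960312), 5.273876667022705)
outer ((0.5286200642585754, 0.12775921821594238), (0.10530487447977066, 0.06554081290960312), 5.273876667022705)
hole ((0.5301035046577454, 0.12958382070064545), (0.09663206338882446, 0.05735975503921509), 5.058889389038086)
1 352 ((0.5716129541397095, 0.007218442857265472), (0.06329500675201416, 0.10553667694330215), 81.73707580566406)
2 319 ((0.5430188775062561, -0.1333151012659073), (0.1046951487660408, 0.06197405233979225), 19.19265365600586)
slab ((0.515612781047821, 0.33020374178886414), (0.17970038950443268, 0.14868667721748352), 4.677574157714844)
t 21.8833 now [ 0.4414 -0.3328  0.2217] ang 97.9 shift now-axes [-14.91  44.98   4.32] turn 3.9 shift after turn [-12.17  45.59   6.17] F [-0.25 -1.45  0.32] w 0.996
```

```bash
python3 -m handwheel '[{"x":-0.5,"y":2,"z":0,"turn":3},{"x":-1,"y":3.5,"z":0,"turn":0},{"x":-1,"y":3.5,"z":0,"turn":0},{"x":-1,"y":3.5,"z":0,"turn":0},{"x":-1,"y":3.5,"z":0,"turn":0},{"x":-1,"y":3.5,"z":0,"turn":0},{"x":-1,"y":3.5,"z":0,"turn":0},{"x":-1,"y":3.5,"z":0,"turn":0},{"x":-1,"y":3.5,"z":0,"turn":0},{"x":-1,"y":3.5,"z":0,"turn":0},{"x":-1,"y":3,"z":0,"turn":0},{"x":-0.5,"y":2,"z":0,"turn":0}]' 8.5;python3 -c "
from h import *
need(.5305,.1305,.1,94.5);snap('side');need(.5305,.1305,.1,94.5);foot()"
```

```text
time: 22.88
eef_pos: [0.5175, 0.0706, 0.1994]
orientation: [[-0.992, -0.07, 0.107], [-0.077, 0.995, -0.066], [-0.102, -0.074, -0.992]]
force: [0.8, 0.2, 2.0]
gripper_width: 0.997
t 22.8833 now [0.5175 0.0706 0.1994] ang 94.0 shift now-axes [-0.74  6.6   9.61] turn -0.5 shift after turn [-1.76  5.87  9.94] F [0.75 0.17 2.04] w 0.997
t 22.9333 now [0.5174 0.0734 0.199 ] ang 94.1 shift now-axes [-0.75  6.29  9.6 ] turn -0.4 shift after turn [-1.76  5.59  9.9 ] F [-0.05  2.25  0.18] w 0.995
t 22.93 foot [0.5208 0.0722 0.1215] axis tilt [-0.06   0.028] toolz [ 0.107 -0.063] F [-0.05  2.25  0.18] w 0.995 q [  0.8   3.6 101.9  -4.   68.5 -92.2]
```

```bash
python3 -m handwheel '[{"x":-0.1,"y":1.3,"z":1,"turn":0},{"x":-0.1,"y":1.3,"z":1.8,"turn":0},{"x":-0.1,"y":1.2,"z":2,"turn":0},{"x":-0.1,"y":1,"z":2,"turn":0},{"x":-0.1,"y":0.8,"z":2,"turn":0},{"x":0,"y":0.4,"z":1.5,"turn":0},{"x":0,"y":0.1,"z":1,"turn":0}]';python3 -c "
from h import *
need(.533,.129,.06,94.5);snap('side');need(.533,.129,.06,94.5);snap('side');need(.533,.129,.06,94.5);foot()"
```

```text
time: 23.52
eef_pos: [0.5304, 0.1326, 0.0777]
orientation: [[-0.991, -0.079, 0.11], [-0.086, 0.994, -0.063], [-0.104, -0.072, -0.992]]
force: [-0.6, -0.7, -0.1]
gripper_width: 0.999
t 23.5167 now [0.5304 0.1326 0.0777] ang 94.6 shift now-axes [-0.05 -0.25  1.8 ] turn 0.1 shift after turn [-0.24 -0.38  1.77] F [-0.56 -0.66 -0.12] w 0.999
t 23.5667 now [0.5287 0.1321 0.0756] ang 94.6 shift now-axes [-0.24 -0.23  1.62] turn 0.1 shift after turn [-0.4  -0.34  1.56] F [-0.9   0.93 -0.5 ] w 0.999
t 23.6167 now [0.5293 0.1318 0.0772] ang 94.5 shift now-axes [-0.17 -0.19  1.76] turn 0.0 shift after turn [-0.35 -0.31  1.72] F [-0.18  0.27  0.27] w 0.994
t 23.62 foot [ 5.327e-01  1.305e-01 -3.000e-04] axis tilt [-0.06   0.029] toolz [ 0.107 -0.064] F [-0.18  0.27  0.27] w 0.994 q [  7.5  15.8 103.9  -5.4  54.7 -84.3]
```

```bash
python3 -m handwheel '[{"x":0.05,"y":0.05,"z":1,"turn":0},{"x":0.1,"y":0.05,"z":1.2,"turn":0},{"x":0.1,"y":0.05,"z":1.2,"turn":0},{"x":0.1,"y":0.05,"z":1,"turn":0},{"x":0.05,"y":0.02,"z":0.8,"turn":0}]';python3 - <<'E'
from h import *
need(.533,.129,.005,94.5);s=snap('side');need(.533,.129,.005,94.5)
save(s,'grab.png',(120,270,250,400),4)
E
```

```text
time: 24.03
eef_pos: [0.5366, 0.1289, 0.0278]
orientation: [[-0.99, -0.076, 0.119], [-0.084, 0.994, -0.063], [-0.114, -0.072, -0.991]]
force: [-0.2, -0.7, -0.2]
gripper_width: 0.993
t 24.0333 now [0.5366 0.1289 0.0278] ang 94.4 shift now-axes [0.61 0.2  2.21] turn -0.1 shift after turn [0.36 0.03 2.28] F [-0.21 -0.68 -0.17] w 0.993
t 24.0833 now [0.5354 0.1287 0.0262] ang 94.4 shift now-axes [0.47 0.21 2.07] turn -0.1 shift after turn [0.24 0.05 2.12] F [-0.08 -0.05 -0.6 ] w 1.0
```

View pics/grab.png

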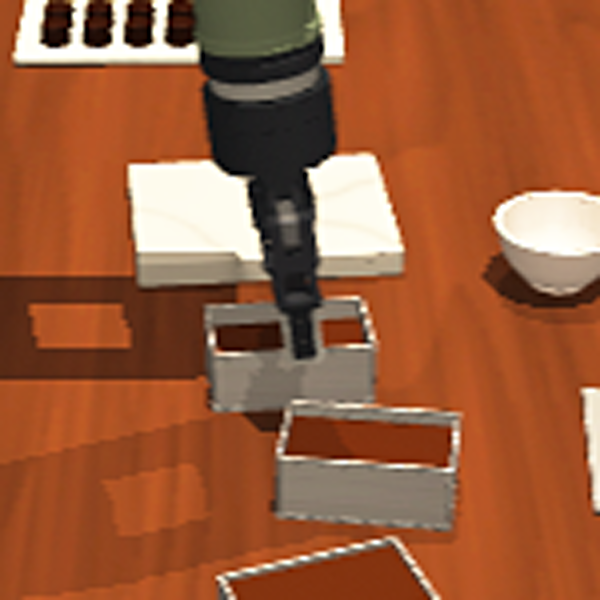

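The near finger is at crop (302,350), just outside the tin's near wall and close to mid-length (290). I go down the last 2 cm.

```bash
python3 -m handwheel '[{"x":0.15,"y":0.05,"z":0.6,"turn":0},{"x":0.15,"y":0.05,"z":0.6,"turn":0},{"x":0.15,"y":0.05,"z":0.5,"turn":0},{"x":0.05,"y":0,"z":0.3,"turn":0}]';python3 - <<'E'
from h import *
need(.533,.129,.005,94.5);s=snap('side');need(.533,.129,.005,94.5)
E
```

```text
time: 24.42
eef_pos: [0.5341, 0.1281, 0.0053]
orientation: [[-0.99, -0.075, 0.119], [-0.083, 0.995, -0.063], [-0.114, -0.072, -0.991]]
force: [0.1, 0.1, 0.3]
gripper_width: 0.998
t 24.4167 now [0.5341 0.1281 0.0053] ang 94.3 shift now-axes [0.1  0.1  0.02] turn -0.2 shift after turn [0.1  0.1  0.03] F [0.11 0.05 0.3 ] w 0.998
t 24.4667 now [0.5337 0.128  0.0049] ang 94.3 shift now-axes [ 0.06  0.1  -0.02] turn -0.2 shift after turn [ 0.06  0.1  -0.01] F [-0.25  0.09  0.58] w 0.995
```

```bash
python3 -m handwheel '[{"x":0,"y":0,"z":0,"turn":0},{"x":0,"y":0,"z":0,"turn":0},{"x":0,"y":0,"z":0,"turn":0},{"x":0,"y":0,"z":0,"turn":0},{"x":0,"y":0,"z":0,"turn":0}]' 5 50;python3 - <<'E'
from h import *
need(.533,.129,.07,94.5)
E
python3 -m handwheel '[{"x":0,"y":0,"z":-0.4,"turn":0},{"x":0,"y":0,"z":-0.8,"turn":0},{"x":0,"y":0,"z":-1,"turn":0},{"x":0,"y":0,"z":-1.2,"turn":0},{"x":0,"y":0,"z":-1.2,"turn":0},{"x":0,"y":0,"z":-0.8,"turn":0}]'
python3 - <<'E'
from h import *
need(.52,.33,.07,94.5);s=snap('side');need(.52,.33,.07,94.5)
for r in pinpoint('tin_a_mid','side'): print(r, onz(s,r['pixel'],.021))
o=manip.get_obs();print(proj(s,np.array(o['eef_pos'])+np.array(o['orientation'])@[0,0,-.026]))
E
```

```text
time: 24.88
eef_pos: [0.5336, 0.1285, 0.006]
orientation: [[-0.99, -0.075, 0.118], [-0.083, 0.995, -0.063], [-0.113, -0.072, -0.991]]
force: [1.3, -1.3, -2.6]
gripper_width: 0.711
t 24.8833 now [0.5336 0.1285 0.006 ] ang 94.3 shift now-axes [-0.67 -0.4  -6.36] turn -0.2 shift after turn [ 0.06  0.06 -6.4 ] F [ 1.3  -1.26 -2.58] w 0.711
time: 25.38
eef_pos: [0.5234, 0.1317, 0.0606]
orientation: [[-0.991, -0.075, 0.111], [-0.083, 0.995, -0.064], [-0.105, -0.072, -0.992]]
force: [-0.6, -0.1, -2.1]
gripper_width: 0.702
t 25.3833 now [0.5234 0.1317 0.0606] ang 94.3 shift now-axes [-1.4  19.67 -2.23] turn -0.2 shift after turn [-1.22 19.79 -0.94] F [-0.58 -0.06 -2.12] w 0.702
t 25.4333 now [0.5246 0.132  0.0623] ang 94.3 shift now-axes [-1.27 19.67 -2.07] turn -0.2 shift after turn [-1.09 19.77 -0.77] F [ 1.15  0.76 -1.58] w 0.703
{'pixel': [273.3, 332.4], 'score': 0.73} [ 0.54838006 -0.12949642  0.021     ]
[184.17137468 317.82990047]
```

```bash
python3 -m handwheel '[{"x":-0.1,"y":1.5,"z":-0.3,"turn":0},{"x":-0.1,"y":2.3,"z":-0.2,"turn":0},{"x":-0.1,"y":2.5,"z":-0.2,"turn":0},{"x":-0.1,"y":2.5,"z":-0.2,"turn":0},{"x":-0.1,"y":2.5,"z":-0.2,"turn":0},{"x":-0.1,"y":2.3,"z":-0.2,"turn":0},{"x":-0.1,"y":2,"z":-0.2,"turn":0},{"x":0,"y":1.2,"z":-0.2,"turn":0}]'
python3 - <<'E'
from h import *
need(.52,.33,.03,94.5);s=snap('side');need(.52,.33,.03,94.5);snap('side');need(.52,.33,.03,94.5)
E
```

```text
time: 26.15
eef_pos: [0.5158, 0.3035, 0.0649]
orientation: [[-0.992, -0.068, 0.111], [-0.075, 0.995, -0.066], [-0.105, -0.074, -0.992]]
force: [-0.6, -0.2, -3.5]
gripper_width: 0.705
t 26.15 now [0.5158 0.3035 0.0649] ang 93.9 shift now-axes [-0.25  2.87  3.33] turn -0.6 shift after turn [-0.63  2.61  3.49] F [-0.64 -0.24 -3.49] w 0.705
t 26.2 now [0.5157 0.3053 0.0652] ang 94.0 shift now-axes [-0.24  2.68  3.38] turn -0.5 shift after turn [-0.62  2.43  3.52] F [ 1.4   2.04 -3.53] w 0.704
t 26.25 now [0.5159 0.3034 0.0651] ang 94.0 shift now-axes [-0.24  2.88  3.35] turn -0.5 shift after turn [-0.62  2.62  3.51] F [-0.18 -0.57 -2.19] w 0.707
```

```bash
python3 -m handwheel '[{"x":0,"y":0.9,"z":0.2,"turn":0},{"x":0,"y":0.9,"z":0.4,"turn":0},{"x":0,"y":0.6,"z":0.7,"turn":0},{"x":0.1,"y":0.3,"z":0.7,"turn":0},{"x":0.1,"y":0.1,"z":0.5,"turn":0},{"x":0.05,"y":0,"z":0.3,"turn":0}]'
python3 - <<'E'
from h import *
need(.52,.33,.027,94.5);s=snap('side');need(.52,.33,.027,94.5);snap('side');need(.52,.33,.027,94.5)
E
```

```text
time: 26.75
eef_pos: [0.5144, 0.3279, 0.0311]
orientation: [[-0.992, -0.066, 0.109], [-0.074, 0.995, -0.069], [-0.104, -0.077, -0.992]]
force: [0.0, -0.3, -2.2]
gripper_width: 0.71
t 26.75 now [0.5144 0.3279 0.0311] ang 93.8 shift now-axes [-0.53  0.2   0.45] turn -0.7 shift after turn [-0.58  0.17  0.41] F [ 0.01 -0.29 -2.25] w 0.71
t 26.8 now [0.5137 0.3273 0.0303] ang 93.8 shift now-axes [-0.61  0.25  0.37] turn -0.7 shift after turn [-0.65  0.22  0.33] F [ 0.03  0.6  -3.14] w 0.705
t 26.85 now [0.5139 0.3273 0.0309] ang 93.8 shift now-axes [-0.59  0.26  0.43] turn -0.7 shift after turn [-0.63  0.22  0.39] F [ 0.33 -0.81 -3.8 ] w 0.704
```

```bash
python3 -m handwheel '[{"x":0,"y":0,"z":0.2,"turn":0},{"x":0,"y":0,"z":0.15,"turn":0}]'
python3 - <<'E'
from h import *
press(3)
E
python3 -m handwheel '[{"x":0,"y":0,"z":0.15,"turn":0},{"x":0,"y":0,"z":0.1,"turn":0}]'
python3 - <<'E'
from h import *
press(3);need(.52,.33,.027,94.5)
E
```

```text
time: 27.02
eef_pos: [0.5146, 0.3266, 0.0273]
orientation: [[-0.992, -0.065, 0.108], [-0.073, 0.995, -0.07], [-0.103, -0.077, -0.992]]
force: [-0.6, 0.2, -3.5]
gripper_width: 0.705
t 27.02 foot [ 0.5182  0.3248 -0.0502] axis tilt [-0.062  0.034] toolz [ 0.108 -0.07 ] F [-0.64  0.16 -3.52] w 0.705 q [ 27.6  27.9  94.   -7.9  54.7 -62. ]
Fmean [ 0.2   0.27 -3.54] Fz [-3.5 -3.9 -3.2] footz [-50.2 -50.  -49.7]
time: 27.33
eef_pos: [0.516, 0.3269, 0.0261]
orientation: [[-0.992, -0.065, 0.11], [-0.073, 0.995, -0.069], [-0.105, -0.076, -0.992]]
force: [-1.0, 0.2, -2.3]
gripper_width: 0.704
t 27.33 foot [ 0.5197  0.3253 -0.0514] axis tilt [-0.064  0.033] toolz [ 0.11  -0.069] F [-1.01  0.19 -2.34] w 0.704 q [ 27.6  28.1  93.9  -7.9  54.4 -62. ]
Fmean [-0.39 -0.53 -1.98] Fz [-1.9 -2.1 -2. ] footz [-51.4 -51.3 -51.3]
t 27.4833 now [0.516  0.3269 0.0262] ang 93.8 shift now-axes [-0.43  0.28 -0.06] turn -0.7 shift after turn [-0.42  0.28 -0.08] F [ 0.17 -0.91 -1.95] w 0.707
```

The weight is beginning to transfer to the slab. One more millimetre, then I release and retreat straight up.

```bash
python3 -m handwheel '[{"x":0,"y":0,"z":0.12,"turn":0}]'
python3 -c "
from h import *
press(3)"
python3 -m handwheel '[{"x":0,"y":0,"z":0,"turn":0},{"x":0,"y":0,"z":0,"turn":0},{"x":0,"y":0,"z":0,"turn":0},{"x":0,"y":0,"z":0,"turn":0},{"x":0,"y":0,"z":0,"turn":0}]' 8.5
python3 -m handwheel '[{"x":-0.1,"y":-0.1,"z":-1,"turn":0},{"x":-0.2,"y":-0.1,"z":-1.5,"turn":0},{"x":-0.2,"y":-0.1,"z":-1.5,"turn":0},{"x":-0.2,"y":-0.1,"z":-2,"turn":0},{"x":-0.2,"y":-0.1,"z":-2,"turn":0},{"x":0,"y":0,"z":-2,"turn":0},{"x":0,"y":0,"z":-2,"turn":0}]'
```

```text
time: 27.57
eef_pos: [0.5162, 0.3269, 0.0257]
orientation: [[-0.992, -0.065, 0.11], [-0.073, 0.995, -0.069], [-0.105, -0.076, -0.991]]
force: [-5.6, -2.8, 10.1]
gripper_width: 0.707
t 27.57 foot [ 0.5199  0.3253 -0.0518] axis tilt [-0.064  0.033] toolz [ 0.11  -0.069] F [-5.64 -2.78 10.09] w 0.707 q [ 27.6  28.1  93.9  -7.9  54.4 -62. ]
Fmean [-2.93 -1.66  3.6 ] Fz [2.3 4.3 4.2] footz [-51.6 -51.7 -51.7]
time: 28.13
eef_pos: [0.5186, 0.3281, 0.0272]
orientation: [[-0.991, -0.066, 0.116], [-0.074, 0.995, -0.066], [-0.111, -0.074, -0.991]]
force: [0.2, -0.5, 0.2]
gripper_width: 0.994
time: 28.72
eef_pos: [0.5106, 0.3293, 0.1489]
orientation: [[-0.992, -0.066, 0.106], [-0.073, 0.995, -0.072], [-0.1, -0.079, -0.992]]
force: [-0.5, 1.0, 0.6]
gripper_width: 0.992
```

```bash
python3 -m handwheel '[{"x":1,"y":1.5,"z":-2,"turn":0},{"x":2,"y":3,"z":-1,"turn":0},{"x":2,"y":3,"z":-1,"turn":0},{"x":2,"y":3,"z":-0.5,"turn":0},{"x":2,"y":3,"z":-0.5,"turn":0},{"x":1.5,"y":3,"z":-0.5,"turn":0},{"x":1,"y":2,"z":0,"turn":0}]'
python3 - <<'E'
from h import *
np.set_printoptions(precision=4,suppress=True)
t=snap('top');s=snap('side')
for c,S in(('top',t),('side',s)):
    for r in pinpoint('tin_a_mid',c): print(c,np.round(r['pixel']),round(r['score'],2),'on slab z',onz(S,r['pixel'],.041),'on counter',onz(S,r['pixel'],.021))
a=cv2.resize(t['pixels'][180:320,60:460,::-1],None,fx=2,fy=2,interpolation=cv2.INTER_CUBIC)
b=cv2.resize(s['pixels'][140:380,230:400,::-1],None,fx=1.33,fy=1.33,interpolation=cv2.INTER_CUBIC)
im=np.zeros((600,800,3),np.uint8);im[:280]=a;im[281:281+b.shape[0],:b.shape[1]]=b;
c=cv2.resize(s['pixels'][150:230,265:365,::-1],None,fx=4,fy=4,interpolation=cv2.INTER_CUBIC)
im[281:601,300:700]=c[:319];cv2.imwrite('pics/final.png',im);foot()
E
```

```text
time: 29.3
eef_pos: [0.3829, 0.5153, 0.1957]
orientation: [[-0.991, -0.053, 0.126], [-0.06, 0.996, -0.059], [-0.122, -0.066, -0.99]]
force: [0.6, -0.3, 0.7]
gripper_width: 0.996
top [242. 330.] 0.64 on slab z [ 0.5451 -0.1325  0.041 ] on counter [ 0.5486 -0.1332  0.021 ]
top [252. 121.] 0.54 on slab z [0.5116 0.3123 0.041 ] on counter [0.5146 0.3184 0.021 ]
side [273. 332.] 0.63 on slab z [ 0.546  -0.1543  0.041 ] on counter [ 0.5471 -0.1291  0.021 ]
t 29.5 foot [0.3891 0.5113 0.1164] axis tilt [-0.079  0.027] toolz [ 0.124 -0.063] F [ 0.08 -1.78  0.51] w 0.999 q [ 49.3  20.8  81.9  -8.   75.5 -42.1]
```

View pics/final.png

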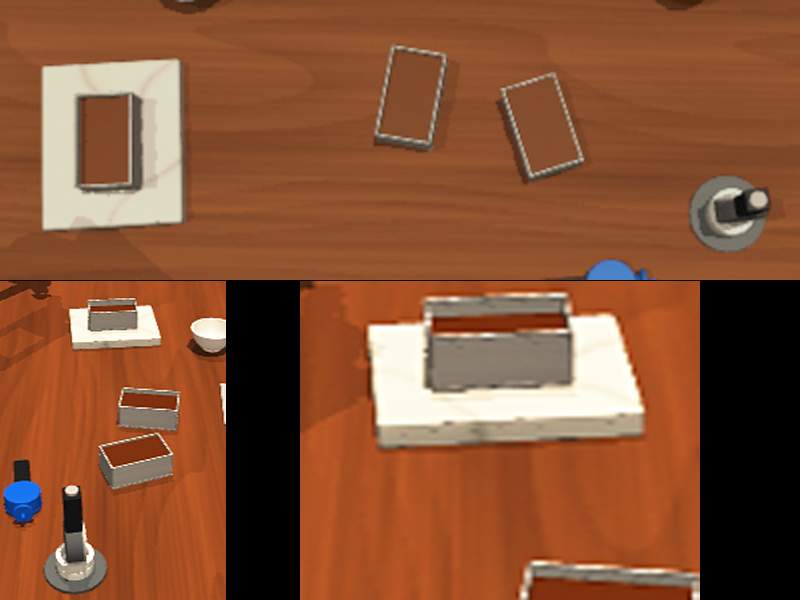

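The final view shows the soft tin level near the middle of the slab (crop (108,142) from above). The firm tins are where they were, the tester is upright in its stand, and the hand is clear of everything. I hand in.

```bash
python3 -c "
from h import *
print(manip.sign_off())"
```

```text
the job is handed in; nothing more can be done
None
```

I tested all three tins, and the soft one is the tin nearest the slab. It is now on the marble slab, the tester is back in its stand, and the job was handed in at about 29.5 s of the 72 s.

- **Firm tins:** The other two resisted at about 0.6 N per mm, up to about 5 N, without the pin sinking. I stopped there, so the foot did not clearly come to rest flat in them. A re-measurement before I moved the soft tin showed both within a millimetre of their starting places.
- **Soft tin:** The pin gave only about 1.5 N before the foot came down. I held about 6 N in total for roughly 0.3 s, with the tester about 6 mm off the middle and tilted about 0.045 rad. I judged softness by force alone and did not read the dial.
- **Final checks:** The last pictures show the soft tin level near the slab's centre, the firm tins in place, the tester upright and the hand clear of everything.
- **What went less well:**
  - The tool tilted gradually to about 0.13 rad over the job; it did not affect the outcome.
  - One network reading put the soft tin about 15 mm from where the arm's position had it, still well within tolerance.
  - I viewed 13 pictures instead of 10.

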